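# Rehang the guard door and start the tube mixer

## Task

Take the yellow-framed guard door out of the drying rack, keep it upright, hang it back on the mixer's two hinge pins and push it fully shut. Only then turn the key clockwise all the way to start, hold it there for about a second and let it spring back to run. Leave the red stop button, the tray in the rack and everything else on the bench alone.

Things in the scene. Friction and masses are not known exactly. Their poses are not given: they have to be found in the camera images.
- door_center (a point): Centre, half-way up, of the loose guard door: an upright panel with yellow frame and clear window, 150 wide, 8 thick, 130 mm high, about 0.35 kg, standing loosely (1.7 mm play each side) in a slot of the drying rack. x: along its width to the hinge edge; y: out of its outer face; z: up. Pinch it across its thickness at the middle of the top edge, 65 mm above this point.
- door_handle (a point): Middle of the door's black bar handle on the outer face: vertical, 8 mm thick, 50 mm long; at x = -60, y = +28, z = +5 mm from door_center. Axes as the door's.
- knuckle_low (a point): Bottom centre of the bore of the door's lower steel knuckle: a vertical tube, 21 mm outside, 13 mm bore, 20 mm high, open at both ends; at x = +90, y = 0, z = -50 mm from door_center. Axes as the door's.
- knuckle_up (a point): The same for the upper knuckle, 80 mm above the lower one (x = +90, y = 0, z = +30 mm from door_center).
- pin_low (a point): Foot centre of the mixer's lower hinge pin: fixed upright steel pin 11 mm thick, 18 mm high, the upper 8 mm tapered to 4 mm, on an 8 mm thick bracket whose flat top is at this point; the hung door's knuckle rests on it. Axes are the mixer's: x into the mixer, y to its hinge side (left, seen from its front), z up. The mixer's front face is the plane x = +18 mm.
- pin_up (a point): The same for the upper pin, 80 mm straight above, with an equal pin and bracket. This bracket is in the lower knuckle's way from above: bring the door in sideways, 20 to 45 mm above its hung height, so that the lower knuckle passes between the lower pin's tip and this bracket, then lower it straight down.
- mixer: Fixed white cabinet, 260 deep (x), 340 wide (y), 175 mm high. Origin: centre of its underside; axes as pin_low's, front face at x = -130 mm. Pins at x = -148, y = +145, bracket tops at z = 40 and 120 mm. Bay in its front with a gasket frame and two stops that meet the inner face of the shut door. Flat clear top but for the key and the stop button.
- drying_rack: Fixed white plate 200 x 170 x 12 mm with 50 mm high pegs that form two slots along its x axis, at y = +40 and -40 mm; the door stands in one and the tray in the other (it varies which), x axes along the rack's. Origin: centre of its underside.
- key_head (a point): Centre of the key's black flat head, on the vertical axis of the key switch on the mixer's top: an upright plate 50 mm long (x), 7 mm thick (y), 32 mm high; its lower edge is 13 mm above the cabinet's top. The point turns with the key; at off its x axis is parallel to the mixer's. It can be pushed on one wing or pinched.
- key_turn (a joint): The key's turn from off (0) to run (0.8 rad, a stop), clockwise seen from above; friction (0.03 N m) keeps it where it is left. It starts at off.
- key_start (a joint): The key's further clockwise turn from run (0) to start (0.6 rad, a stop) against a return spring (0.06 rising to 0.12 N m), once key_turn is at its stop. Let go, it springs back to 0 and key_turn stays at run. The head's whole turn is the sum of both, 1.4 rad.
- stop_button (a joint): Red mushroom emergency stop in a yellow collar, 36 mm across, 22 mm high, on the mixer's top at x = +35, y = -115 mm from the mixer's origin (the key is at x = -85, y = -85). 0 = out, 0.006 m = pressed.
- spill_tray: Steel tray 150 x 8 x 80 mm standing on edge in the other slot of the rack. Origin: centre of its lower edge, x along its length.
- reagent_bottle: Amber bottle, 72 mm across, 170 mm high. Origin: centre of its underside.
- specimen_jar: White jar with red lid, 60 mm across, 65 mm high. Origin: centre of its underside.
There are look-alikes about, which are no part of the job. What is shaped like the part that bears door_center but blue is not meant.

How it is judged:
By the outcome, as a careful person would: the job done as asked, in the order asked, and still so for the second after the job is handed in, with the robot touching nothing.
It also fails if it takes over 67 s, if anything falls off the work surface, if the arm or the gripper's body presses on something with over 40 N, if the wrist force passes 120 N, or if a joint passes its speed limit or range.

## Robot

A 6-joint arm with a two-finger parallel gripper is mounted at the origin on the work surface. World frame = base frame: x ahead of the robot, y to its left, z up, the work surface at z = 0. Lengths are in m, angles in rad, forces in N, time in s.
With the tool pointing down it reaches from about 0.25 to 0.8 m from the base axis. Payload 8.5 kg.
Tool frame: the origin (TCP) lies midway between the tips of the shut fingers; the grasp point (between the pads) lies 19 mm behind it; z points along the fingers, y is the direction in which the jaws open and shut (so a half turn about z gives the same grasp; the last joint's range is limited). The gripper opens to 85 mm and grips with 20 to 120 N. Pads are 22 mm wide; open, the fingers measure 114 mm over their backs; the gripper's body (76 mm by 85 mm) begins 54 mm behind the grasp point. The pads swing forward as they close: fully open they stand 13 mm farther back than shut.
Start: joints at [-1.223, 0.238, -0.013, 1.319, 0, 1.571], TCP at [0.179, -0.494, 0.204] pointing down, gripper open.
Joint ranges: [-2.66, 2.66], [-1.03, 1.9], [-1.14, 1.46], [-1.82, 2.27], [-1.45, 1.34], [-3.14, 3.14]. Speed limits (rad/s): [2.22, 2.22, 2.79, 3.14, 3.14, 3.14].

## Interface

Orientations are given as a unit quaternion [w, x, y, z].
In Python, from station import manip gives the robot as it stands. The module is installed in compiled form; this text tells all that it offers.
- The arm moves only by the tool apply_moves, never from a script. Its arguments are lists of equal length, an entry for each row: "linear": the shift along the tool's x, y, z in mm, a list of three; "rotation": the turn, a rotation vector about the tool's x, y, z in degrees, a list of three; "hand": the closure in counts, from 0 (fully open) to 255 (shut). In form: {"linear": [[dx, dy, dz], ...], "rotation": [[wx, wy, wz], ...], "hand": [hand, ...]}. A call has 1 to 12 rows; each row is the pose to reach, as a shift and turn from the pose commanded when the call began, along the tool's axes at that moment; what a row does not reach only later rows make up. A row lasts 1/12 s, in which the tool goes at most 41.7 mm and 7.16 degrees, less where a joint would pass 70% of its speed; a pose out of reach is approached as far as the arm can. A call with a gripper value outside its range is refused whole. The fingers move at their own pace and stop on an object; the grip force is fixed at half the most. Time passes only in rows, so rows that repeat a pose let the fingers close. It gives the time, the measured TCP pose, the force and the opening at its end, in the units of the state.
- manip.get_obs(): the state, without advancing time (a new reading comes with each control period).
- manip.snapshot(name): name is "scene" or "top" or "wrist"; returns the picture (384x512x3 uint8, red, green, blue); there is no depth.
- manip.calibration(name): a dict with "K" (3x3 intrinsics, pixels), "rvec" (rotation vector, rad) and "tvec" (3), from world to camera coordinates, as OpenCV has them. Camera axes: x right, y down, z forward; pixel columns grow to the right and rows downward; lengths in m; the calibration is good to about 2 mm. A picture is of the moment at which its call begins: read the wrist's pose just before it. calibration takes no time and is no camera call; for the wrist camera it gives the pose at the moment of the call.
- manip.finish_job(): hands the job in, once; it reports no verdict.
The state is a dict: "t": time; "joint_positions": joint angles; "qd": joint speeds; "effort": joint torques, N m; "tcp_pos": TCP position; "orientation": TCP orientation; "wrist_force": force on the tool from outside, world axes, zero at the start; "torque": the same for the moment, N m; "gripper_width": finger opening in m.
Only numpy, scipy, OpenCV 4.12 (cv2) and the standard library are available. Lean on these libraries where they do the work, as an engineer would, in place of code of your own. Each camera call takes 0.05 s, during which the arm holds its last target. There are 200 camera calls.

## Working session

There is one attempt and no reset: what is moved stays moved. The work goes in short steps, Python scripts to look and compute and a tool call to move; the robot and the scene stay as the last step left them, time stands still between calls to the robot, and variables do not carry over. Pictures are saved under pics/ and viewed, about 8 in all and at most 12, crops included, and the job is handed in when it is done.

Besides the shell and the picture viewer there is one more tool, called by a JSON object that holds its "op" and its "data", one argument or row to a line. apply_moves: Moves the arm, as the interface text tells. Its arguments: {"type":"object","properties":{"linear":{"type":"array"},"rotation":{"type":"array"},"hand":{"type":"array"}},"required":["linear","rotation","hand"]}

```bash
mkdir -p pics; cat > h.py <<'E'
import numpy as np, cv2
from station import manip
from scipy.spatial.transform import Rotation as R
def cal(n):
    c=manip.calibration(n); return np.array(c['K'],float),np.array(c['rvec'],float),np.array(c['tvec'],float)
def proj(n,P,c=None):
    K,r,t=c or cal(n); return cv2.projectPoints(np.array(P,float).reshape(-1,3),r,t,K,None)[0].reshape(-1,2)
def ray(n,uv,z,c=None):
    K,r,t=c or cal(n); M=cv2.Rodrigues(r)[0]; o=-M.T@t
    d=M.T@np.linalg.inv(K)@np.array([uv[0],uv[1],1.]); return o+d*(z-o[2])/d[2]
def snap(n,f):
    im=manip.snapshot(n)[:,:,::-1].copy(); cv2.imwrite(f'pics/{f}.png',im); return im
def obs():
    o=manip.get_obs(); q=o['orientation']; return o,np.array(o['tcp_pos']),R.from_quat([q[1],q[2],q[3],q[0]])
E
python3 - <<'E'
from h import *
a=snap('scene','s0');b=snap('top','t0')
cv2.imwrite('pics/both.png',cv2.resize(np.vstack([a,b]),None,fx=.78,fy=.78))
for n in('scene','top'):
    K,r,t=cal(n);print(n,K[0],-cv2.Rodrigues(r)[0].T@t)
o,p,q=obs();print(o['t'],p,q.as_matrix().round(3),o['gripper_width'])
E
```

```text
scene [380.4160025    0.         255.13571631] [0.80331345 0.44247747 1.0794858 ]
top [360.14362767   0.         258.87352931] [0.32770166 0.0173178  1.09456689]
0.1 [ 0.17878896 -0.49320234  0.20313422] [[ 0.94   0.341 -0.   ]
 [ 0.341 -0.94   0.001]
 [-0.    -0.001 -1.   ]] 0.08510319377404334
```

View pics/t0.png

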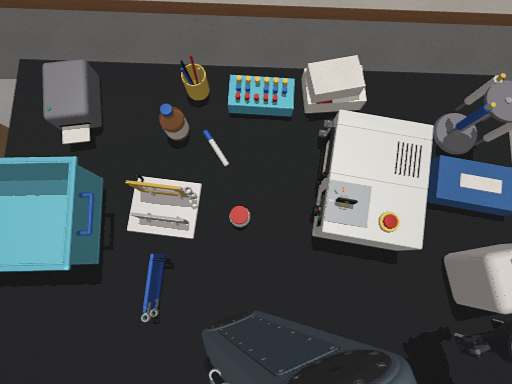

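View pics/s0.png

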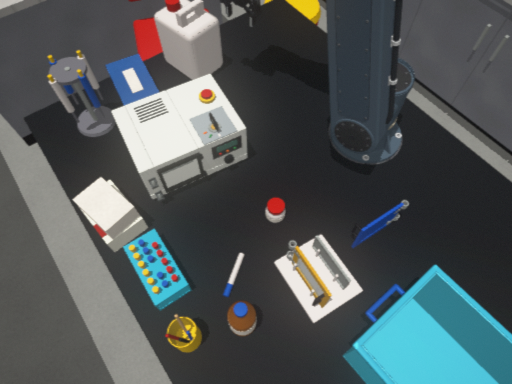

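Top view: yellow-framed door in the rack at about (160,187), blue look-alike at (152,287), tray at (160,218), mixer at (380,180), key (345,201), stop (389,221). In the scene view the yellow door is at (312,275) and the blue one at (380,225). The yellow one in the rack fits the description. I'll confirm it in an enlarged crop.

```bash
python3 - <<'E'
from h import *
a=cv2.imread('pics/s0.png');b=cv2.imread('pics/t0.png')
f=lambda i,x,y,w,h:cv2.resize(i[y:y+h,x:x+w],(400,300),interpolation=cv2.INTER_CUBIC)
cv2.imwrite('pics/c.png',np.vstack([np.hstack([f(b,115,165,100,75),f(a,265,225,108,81)]),np.hstack([f(b,300,100,200,150),f(a,100,70,160,120)])]))
E
```

```text
(no output)
```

View pics/c.png

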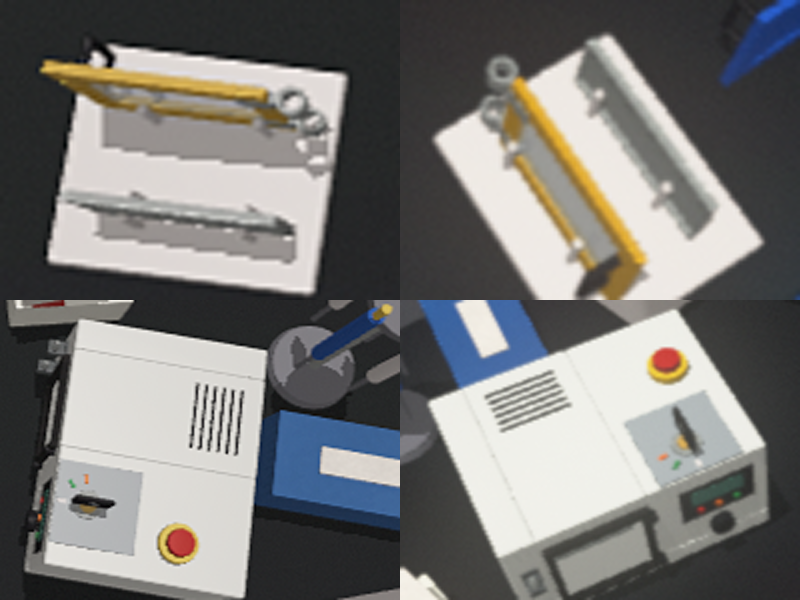

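The crops confirm the yellow-framed door with its two knuckles at the rack's right-hand end. I'll fit the rack and mixer poses next.

```bash
cat >> h.py <<'E'
from scipy.optimize import least_squares
def fit(pts,x0,cs=None):
    # pts: list of (cam, local xyz, uv); pose x,y,yaw at z=0
    cs=cs or {n:cal(n) for n in {p[0] for p in pts}}
    def W(x,P): c,s=np.cos(x[2]),np.sin(x[2]); return [x[0]+c*P[0]-s*P[1],x[1]+s*P[0]+c*P[1],P[2]]
    f=lambda x:np.concatenate([proj(p[0],W(x,p[1]),cs[p[0]])[0]-p[2] for p in pts])
    r=least_squares(f,x0,loss='soft_l1'); return r.x,r.fun.reshape(-1,2).round(1),W
E
python3 - <<'E'
from h import *
w=lambda n,uv,z:ray(n,uv,z)
H=.175;z=.012
rp=[('top',[-.1,.085,z],(142,175.5)),('top',[.1,.085,z],(201.75,183.2)),('top',[.1,-.085,z],(194,238.5)),('top',[-.1,-.085,z],(127,230.5)),
('scene',[.1,.085,z],(273.9,262)),('scene',[.1,-.085,z],(320.3,234.4)),('scene',[-.1,-.085,z],(363,289.8))]
mp=[('top',[-.13,.17,H],(340,110)),('top',[.13,.17,H],(434,124)),('top',[.13,-.17,H],(423.5,249)),
('top',[.035,-.115,H+.022],(390.5,221.5)),
('scene',[.13,.17,H],(112,110)),('scene',[.13,-.17,H],(210,74.8)),('scene',[-.13,-.17,H],(246.4,128.8)),('scene',[-.13,.17,H],(140,173.2)),('scene',[.035,-.115,H+.022],(207,95.5))]
c=ray('top',(166,207),z);x,f,W=fit(rp,[c[0],c[1],-1.6]);print('rack',x,f.tolist())
for s in(.04,):print('door',W(x,[0,s,.077]),proj('top',W(x,[.075,s,.142])),proj('top',W(x,[-.075,s,.142])))
c=ray('top',(380,180),H);x,f,W=fit(mp,[c[0],c[1],-1.6]);print('mixer',x,f.tolist())
print('pin',W(x,[-.148,.145,.04]),'key',W(x,[-.085,-.085,.204]), 'door hung',W(x,[-.148,.055,.09]))
E
```

```text
rack [ 0.47365971  0.28792895 -1.66031191] [[-5.0, -0.3], [-0.0, -0.3], [-0.5, -0.2], [-0.1, -0.1], [-0.6, -0.9], [0.4, -1.5], [-0.1, -0.3]]
door [np.float64(0.5134995548447674), np.float64(0.2843531015775179), 0.077] [[183.2983956  188.14013392]] [[127.90837662 181.53452357]]
mixer [ 0.54692149 -0.30826848 -1.71505328] [[-1.1, -1.5], [-0.2, 0.7], [-1.3, 0.8], [0.3, -0.3], [-1.3, 0.4], [0.5, -2.0], [0.5, -1.1], [-0.9, 0.1], [-0.5, -2.6]]
pin [np.float64(0.7116914263093056), np.float64(-0.18265053865611425), 0.04] key [np.float64(0.475023737152433), np.float64(-0.21193201589251554), 0.204] door hung [np.float64(0.6226262565071699), np.float64(-0.16971239628107757), 0.09]
```

```bash
cat >> h.py <<'E'
def Rt(psi):
    a=np.radians(psi); y=np.array([np.cos(a),np.sin(a),0]); z=np.array([0,0,-1.]); return R.from_matrix(np.stack([np.cross(y,z),y,z],1))
def go(P,psi):
    o,p,q=obs(); print('from',p.round(4),'F',np.round(o['wrist_force'],1),'w',round(o['gripper_width'],4),'t',o['t'],'psi',np.degrees(np.arctan2(*q.as_matrix()[[1,0],1])).round(2))
    print('lin',(q.inv().apply(np.array(P)-p)*1000).round(1),'rot',(q.inv()*Rt(psi)).as_rotvec(degrees=True).round(2))
E
python3 -c "
from h import *
go([.513,.284,.30],-5.1)
K,r,t=cal('wrist');M=cv2.Rodrigues(r)[0];o,p,q=obs();print(K,q.inv().apply(-M.T@t-p),(M@q.as_matrix()).round(3))"
```

```text
from [ 0.1788 -0.4932  0.2031] F [-0.4 -0.1  0.1] w 0.0851 t 0.1 psi -70.07
lin [ 579.1 -616.9  -96.1] rot [-7.000e-02 -4.000e-02 -6.497e+01]
[[271.44351189   0.         253.28858339]
 [  0.         271.44351189 189.92440786]
 [  0.           0.           1.        ]] [ 6.80784999e-02 -3.08638593e-05 -1.69751757e-01] [[ 0.     1.     0.   ]
 [-0.965  0.    -0.263]
 [-0.263  0.     0.965]]
```

{"op": "apply_moves", "data": {
  "linear": [
    [0,0,-90],
    [0,0,-96],
    [579,-617,-96],
    [579,-617,-96],
    [579,-617,-96],
    [579,-617,-96],
    [579,-617,-96],
    [579,-617,-96],
    [579,-617,-96],
    [579,-617,-96],
    [579,-617,-96],
    [579,-617,-96]
  ],
  "rotation": [
    [0,0,0],
    [0,0,0],
    [0,0,-65],
    [0,0,-65],
    [0,0,-65],
    [0,0,-65],
    [0,0,-65],
    [0,0,-65],
    [0,0,-65],
    [0,0,-65],
    [0,0,-65],
    [0,0,-65]
  ],
  "hand": [0,0,0,0,0,0,0,0,0,0,0,0]
}}

```text
t: 1.1
tcp_pos: [0.3434, -0.1088, 0.2933]
orientation: [0.0, 0.735, 0.678, 0.0]
wrist_force: [1.6, -1.2, 0.1]
gripper_width: 0.0854
```

```bash
python3 -c "
from h import *
go([.513,.284,.30],-5.1)"
```

```text
from [ 0.3434 -0.1088  0.2933] F [ 1.6 -1.2  0.1] w 0.0854 t 1.1 psi -4.64
lin [405.2 137.2  -6.6] rot [0.02 0.   0.46]
```

{"op": "apply_moves", "data": {
  "linear": [
    [400,137,-6],
    [400,137,-6],
    [400,137,-6],
    [400,137,-6],
    [400,137,-6],
    [400,137,-6],
    [400,137,-6],
    [400,137,-6],
    [400,137,-6],
    [400,137,-6],
    [400,137,-6],
    [400,137,-6]
  ],
  "rotation": [
    [0,0,0],
    [0,0,0],
    [0,0,0],
    [0,0,0],
    [0,0,0],
    [0,0,0],
    [0,0,0],
    [0,0,0],
    [0,0,0],
    [0,0,0],
    [0,0,0],
    [0,0,0]
  ],
  "hand": [0,0,0,0,0,0,0,0,0,0,0,0]
}}

```text
t: 2.1
tcp_pos: [0.5156, 0.2779, 0.2973]
orientation: [-0.0, 0.737, 0.676, -0.001]
wrist_force: [-0.6, -0.6, 0.1]
gripper_width: 0.0854
```

```bash
python3 -c "
from h import *
go([.513,.284,.30],-5.1)
a=snap('wrist','w1');x,f,W=[.47366,.28793,-1.6603],0,0
print(cal('wrist'))
cv2.imwrite('pics/w1b.png',cv2.resize(a,None,fx=1.5,fy=1.5,interpolation=cv2.INTER_CUBIC))"
```

```text
from [0.5156 0.2779 0.2973] F [-0.6 -0.6  0.1] w 0.0854 t 2.1 psi -4.91
lin [ 5.9 -3.1 -2.7] rot [-0.13  0.07  0.19]
(array([[271.44351189,   0.        , 253.28858339],
       [  0.        , 271.44351189, 189.92440786],
       [  0.        ,   0.        ,   1.        ]]), array([-2.87186734,  0.12371043,  0.01986157]), array([-0.49006153,  0.24938052,  0.55433759]))
```

View pics/w1b.png

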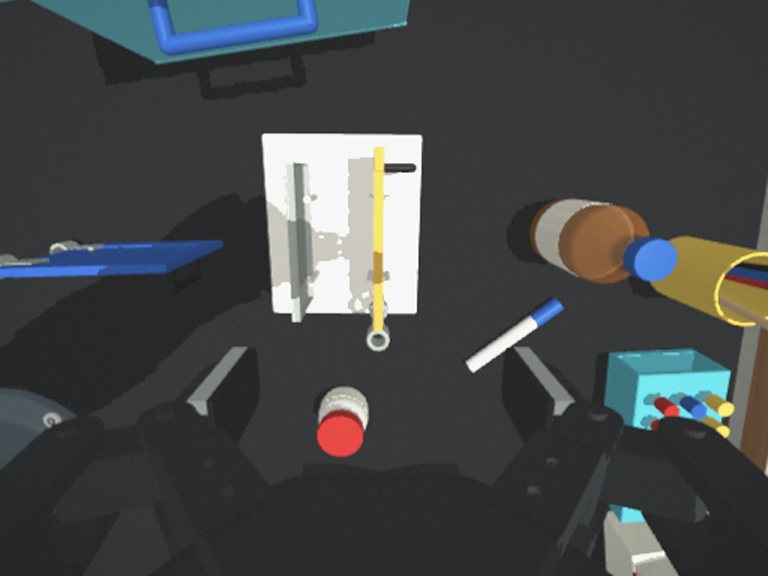

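Wrist view (1.5x): the door's top edge runs from (379,148) to about (378,323), the handle is at (400,168) and the upper knuckle's bore is at (378,339). The door is vertical and clear of the jar at (340,430).

```bash
python3 -c "
from h import *
a=cv2.imread('pics/w1.png');hsv=cv2.cvtColor(a,cv2.COLOR_BGR2HSV)
m=cv2.inRange(hsv,(15,80,60),(35,255,255));m[:, :230]=0;m[:,275:]=0;m[:95]=0;m[225:]=0
ys,xs=np.nonzero(m);print(ys.min(),ys.max())
for y in(103,125,150,175,200,208):
  c=np.nonzero(m[y])[0];print(y,c.min(),c.max(),ray('wrist',(c.mean(),y),.142).round(4))
A=ray('wrist',(252.5,ys.min()-.5),.142);k=ray('wrist',(252,226),.127)
d=k-A;d[2]=0;print(A,k,np.linalg.norm(d),np.degrees(np.arctan2(d[1],d[0])),'center',A+d*75/165)
"
```

```text
98 220
103 250 255 [0.5222 0.3571 0.142 ]
125 249 255 [0.5195 0.3328 0.142 ]
150 249 254 [0.5164 0.3038 0.142 ]
175 249 254 [0.5137 0.2734 0.142 ]
200 249 255 [0.5115 0.2414 0.142 ]
208 249 254 [0.5099 0.2309 0.142 ]
[0.52275544 0.36304448 0.142     ] [0.50775998 0.20006332 0.127     ] 0.1636695552477755 -95.25683193413686 center [0.51593932 0.28896213 0.142     ]
```

```bash
python3 -c "
from h import *
go([.5155,.289,.113],-5.3)"
```

```text
from [0.515  0.2762 0.298 ] F [-0.6 -0.5 -0.2] w 0.0855 t 2.15 psi -4.98
lin [ 13.1  -0.3 185. ] rot [-0.11  0.08  0.33]
```

{"op": "apply_moves", "data": {
  "linear": [
    [14,0.2,40],
    [14,0.2,80],
    [14,0.2,120],
    [14,0.2,150],
    [14,0.2,170],
    [14,0.2,185],
    [14,0.2,185],
    [14,0.2,185],
    [14,0.2,185],
    [14,0.2,185],
    [14,0.2,185],
    [14,0.2,185]
  ],
  "rotation": [
    [0,0,0.3],
    [0,0,0.3],
    [0,0,0.3],
    [0,0,0.3],
    [0,0,0.3],
    [0,0,0.3],
    [0,0,0.3],
    [0,0,0.3],
    [0,0,0.3],
    [0,0,0.3],
    [0,0,0.3],
    [0,0,0.3]
  ],
  "hand": [0,0,0,0,0,0,0,0,255,255,255,255]
}}

```text
t: 3.15
tcp_pos: [0.5171, 0.2897, 0.1153]
orientation: [0.0, 0.739, 0.673, 0.001]
wrist_force: [0.7, -0.6, 1.2]
gripper_width: 0.0389
```

{"op": "apply_moves", "data": {
  "linear": [
    [0,0,0],
    [0,0,0],
    [0,0,0],
    [0,0,0],
    [0,0,0],
    [0,0,0]
  ],
  "rotation": [
    [0,0,0],
    [0,0,0],
    [0,0,0],
    [0,0,0],
    [0,0,0],
    [0,0,0]
  ],
  "hand": [255,255,255,255,255,255]
}}

```text
t: 3.65
tcp_pos: [0.5168, 0.2897, 0.1146]
orientation: [-0.0, 0.739, 0.673, 0.0]
wrist_force: [-0.7, -0.1, 5.3]
gripper_width: 0.0001
```

```bash
python3 -c "
from h import *
a=snap('wrist','w2');b=snap('scene','s2')
print(obs()[0]['gripper_width'],obs()[0]['wrist_force'])
cv2.imwrite('pics/w2b.png',np.hstack([cv2.resize(a,(400,300)),cv2.resize(b[200:335,240:420],(400,300),interpolation=cv2.INTER_CUBIC)]))"
```

```text
-0.00013079372966993386 [0.36421821 0.46844982 4.8144445 ]
```

View pics/w2b.png

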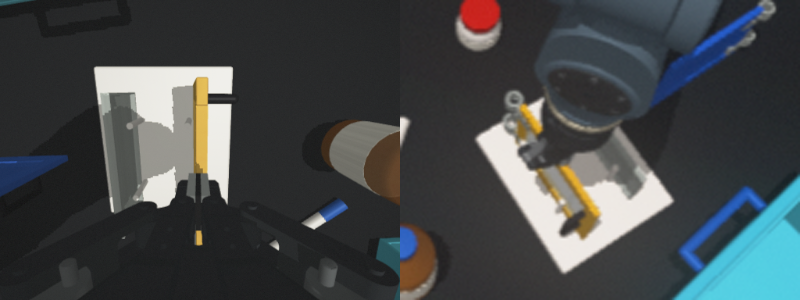

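```bash
python3 -c "
import cv2
a=cv2.imread('pics/w2.png')
cv2.imwrite('pics/w2c.png',cv2.resize(a[200:330,190:320],(780,600)[::-1] and (600,600),interpolation=cv2.INTER_CUBIC))"
```

```text
(no output)
```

View pics/w2c.png

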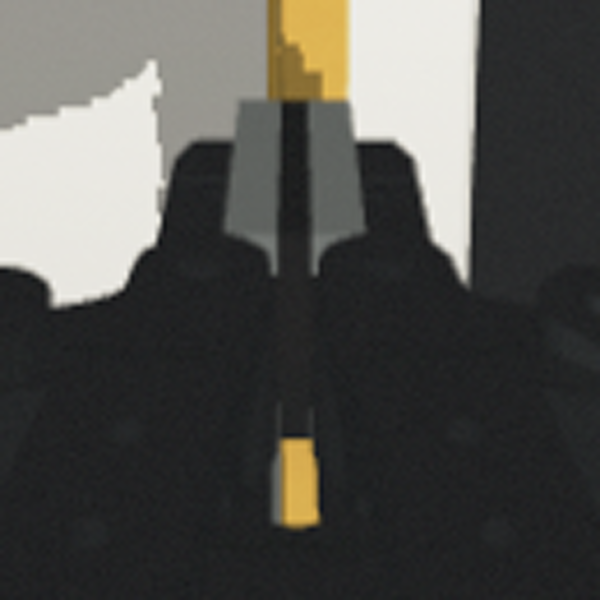

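```bash
python3 -c "
from h import *
o,p,q=obs();print(p)
for d in(0,-.019,-.027,-.04):print(d,(proj('wrist',p+q.apply([0.011,0,d]))-[190,200])*600/130, (proj('wrist',p+q.apply([-0.011,0,d]))-[190,200])*600/130)
a=cv2.imread('pics/w2.png');print([a[y,254].tolist() for y in range(212,316,4)])"
```

```text
[0.51680215 0.28964471 0.11454779]
0 [[282.09782602  20.61735867]] [[282.34580461 162.78467363]]
-0.019 [[280.90911253  67.34740187]] [[281.22588528 223.58775672]]
-0.027 [[280.32309702  90.38451772]] [[280.67672705 253.40286243]]
-0.04 [[279.23295138 133.23971656]] [[279.66027208 308.58861946]]
[[52, 110, 138], [51, 110, 138], [54, 112, 138], [29, 28, 29], [32, 33, 30], [29, 30, 28], [29, 31, 29], [34, 34, 33], [31, 30, 30], [30, 32, 30], [37, 36, 35], [38, 36, 38], [39, 39, 39], [36, 36, 36], [38, 38, 37], [37, 37, 37], [38, 36, 38], [37, 37, 37], [34, 35, 34], [38, 37, 36], [39, 39, 37], [80, 172, 215], [81, 173, 216], [80, 175, 217], [81, 176, 218], [81, 176, 218]]
```

The wrist view suggests the fingers closed above the door's top edge: the width is 0 and about 5 N pushes up. The tips appear roughly 27 mm behind the reported TCP. I'll open, go about 22 mm deeper and close again. There is clearance for that whichever reading is right.

{"op": "apply_moves", "data": {
  "linear": [
    [0,0,-4],
    [0,0,-4],
    [0,0,-4],
    [0,0,-4],
    [0,0,-4],
    [0,0,-4],
    [0,0,5],
    [0,0,14],
    [0,0,22],
    [0,0,22],
    [0,0,22],
    [0,0,22]
  ],
  "rotation": [
    [0,0,0],
    [0,0,0],
    [0,0,0],
    [0,0,0],
    [0,0,0],
    [0,0,0],
    [0,0,0],
    [0,0,0],
    [0,0,0],
    [0,0,0],
    [0,0,0],
    [0,0,0]
  ],
  "hand": [0,0,0,0,0,0,0,0,0,0,0,0]
}}

```text
t: 4.75
tcp_pos: [0.5167, 0.2895, 0.0922]
orientation: [-0.0, 0.739, 0.673, -0.0]
wrist_force: [-0.1, -0.1, 0.4]
gripper_width: 0.0857
```

{"op": "apply_moves", "data": {
  "linear": [
    [0,0,0],
    [0,0,0],
    [0,0,0],
    [0,0,0],
    [0,0,0],
    [0,0,0],
    [0,0,0],
    [0,0,0],
    [0,0,0],
    [0,0,0]
  ],
  "rotation": [
    [0,0,0],
    [0,0,0],
    [0,0,0],
    [0,0,0],
    [0,0,0],
    [0,0,0],
    [0,0,0],
    [0,0,0],
    [0,0,0],
    [0,0,0]
  ],
  "hand": [255,255,255,255,255,255,255,255,255,255]
}}

```text
t: 5.58
tcp_pos: [0.5167, 0.2896, 0.0926]
orientation: [-0.0, 0.739, 0.673, 0.0]
wrist_force: [-1.4, -0.3, 4.4]
gripper_width: 0.0064
```

{"op": "apply_moves", "data": {
  "linear": [
    [0,0,-5],
    [0,0,-12],
    [0,0,-20],
    [0,0,-30],
    [0,0,-42],
    [0,0,-55],
    [0,0,-70],
    [0,0,-85],
    [0,0,-100],
    [0,0,-110],
    [0,0,-110],
    [0,0,-110]
  ],
  "rotation": [
    [0,0,0],
    [0,0,0],
    [0,0,0],
    [0,0,0],
    [0,0,0],
    [0,0,0],
    [0,0,0],
    [0,0,0],
    [0,0,0],
    [0,0,0],
    [0,0,0],
    [0,0,0]
  ],
  "hand": [255,255,255,255,255,255,255,255,255,255,255,255]
}}

```text
t: 6.58
tcp_pos: [0.517, 0.2896, 0.2027]
orientation: [0.0, 0.739, 0.673, 0.001]
wrist_force: [0.2, -1.1, -4.5]
gripper_width: 0.0063
```

```bash
python3 -c "
from h import *
o,p,q=obs();c=cal('wrist')
a=snap('wrist','w3');o,p,q=obs();print(p,o['wrist_force'],o['gripper_width'],o['t'],np.degrees(np.arctan2(*q.as_matrix()[[1,0],1])))
hsv=cv2.cvtColor(a,cv2.COLOR_BGR2HSV)
for n,P in dict(free=[.075,0,0],kn=[-.09,0,-.015],mid=[.04,0,0]).items(): print(n,proj('wrist',p+q.apply([P[0],0,-.049-P[2]]),c))
b=snap('scene','s3')
cv2.imwrite('pics/w3b.png',np.hstack([cv2.resize(a,(560,420)),cv2.resize(b[190:330,235:315],(240,420),interpolation=cv2.INTER_CUBIC)]))"
```

```text
[0.51652458 0.28941371 0.20191961] [-0.46469292  0.44488695 -3.86275103] 0.006485954220842785 6.6333 -5.373707290492402
free [[249.09844778  97.3596633 ]]
kn [[250.36373402 371.81601814]]
mid [[249.37482868 177.80523186]]
```

View pics/w3b.png

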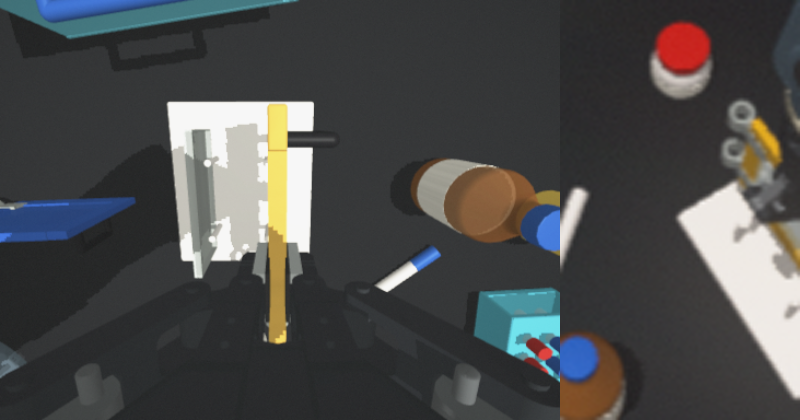

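The door is held firmly and upright: yellow sits between the pads, the load is about 4 N, and the free end is at (277,104) in the 560-wide view. Next I'll carry it in front of the mixer to a pose where the wrist camera looks down on the pins.

```bash
python3 -c "
from h import *
go([.62,-.12,.202],-90)
print(np.round(obs()[0]['joint_positions'],2))
for uv,z in(((239,216),.065),((167,110),.17),((182,135),0)):print(ray('top',uv,z))"
```

```text
from [0.5163 0.2893 0.2015] F [ 0.4 -0.7 -4.2] w 0.0061 t 6.6833 psi -5.37
lin [-397.8  141.6   -0.4] rot [-2.000e-02  7.000e-02  8.463e+01]
[0.51 0.36 0.15 1.37 0.   2.18]
[0.44493082 0.06070174 0.065     ]
[0.71527937 0.26179565 0.17      ]
[0.70451741 0.25343608 0.        ]
```

{"op": "apply_moves", "data": {
  "linear": [
    [-40,0,0],
    [-80,10,0],
    [-120,25,0],
    [-160,50,0],
    [-200,70,0],
    [-240,85,0],
    [-280,100,0],
    [-320,115,0],
    [-350,125,0],
    [-375,135,0],
    [-392,140,0],
    [-398,142,0]
  ],
  "rotation": [
    [0,0,3],
    [0,0,10],
    [0,0,17],
    [0,0,24],
    [0,0,31],
    [0,0,38],
    [0,0,45],
    [0,0,52],
    [0,0,59],
    [0,0,66],
    [0,0,72],
    [0,0,74.6]
  ],
  "hand": [255,255,255,255,255,255,255,255,255,255,255,255]
}}

```text
t: 7.68
tcp_pos: [0.6206, -0.1235, 0.2005]
orientation: [0.0, 0.997, 0.083, -0.001]
wrist_force: [-0.7, 0.6, -4.3]
gripper_width: 0.0066
```

{"op": "apply_moves", "data": {
  "linear": [
    [0,0,0],
    [0,0,0],
    [0,0,0]
  ],
  "rotation": [
    [0,0,0],
    [0,0,0],
    [0,0,0]
  ],
  "hand": [255,255,255]
}}

```text
t: 7.93
tcp_pos: [0.6203, -0.1193, 0.2017]
orientation: [-0.0, 0.996, 0.089, -0.001]
wrist_force: [0.2, 0.1, -4.1]
gripper_width: 0.007
```

```bash
python3 -c "
from h import *
import pickle
go([.62,-.12,.202],-80)
c=cal('wrist')
a=snap('wrist','w4');pickle.dump((c,obs()[1],obs()[2].as_quat()),open('w4.pkl','wb'))
print(proj('wrist',[[.7117,-.1827,.138],[.7117,-.1827,.12],[.7117,-.1827,.058]],c))
cv2.imwrite('pics/w4b.png',cv2.resize(a,None,fx=1.56,fy=1.56,interpolation=cv2.INTER_CUBIC))"
```

```text
from [ 0.6203 -0.1193  0.2017] F [ 0.2  0.1 -4.1] w 0.007 t 7.9333 psi -79.84
lin [-0.4  0.7 -0.3] rot [-0.05  0.07  0.16]
[[349.66341479 102.33985098]
 [342.69662212 103.30066009]
 [324.8845813  105.75716653]]
```

View pics/w4b.png

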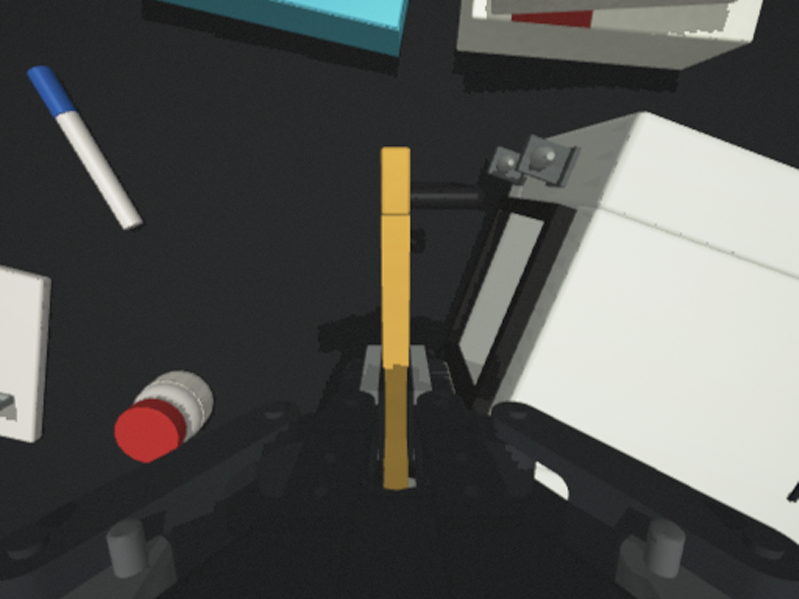

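Wrist view (1.56x): the upper pin tip is at about (543,154), the lower pin tip at (507,162), and the door's top edge runs along column 396. The fit predicts the upper pin within about 3 px. I'll refine this numerically.

```bash
python3 -c "
from h import *
import pickle
c,p,Q=pickle.load(open('w4.pkl','rb'));q=R.from_quat(Q)
M=cv2.Rodrigues(c[1])[0];print((M@q.as_matrix()).round(4),q.inv().apply(-M.T@c[2]-p).round(4),p)
o,p2,q2=obs();c2=cal('wrist');M=cv2.Rodrigues(c2[1])[0];print((M@q2.as_matrix()).round(4),q2.inv().apply(-M.T@c2[2]-p2).round(4),p2)
a=cv2.imread('pics/w4.png');
cv2.imwrite('pics/w4c.png',cv2.resize(a[80:130,305:375],(770,550),interpolation=cv2.INTER_CUBIC))
"
```

```text
[[ 2.000e-04  1.000e+00  2.000e-04]
 [-9.647e-01  3.000e-04 -2.634e-01]
 [-2.634e-01 -1.000e-04  9.647e-01]] [ 0.068  -0.     -0.1695] [ 0.62045488 -0.11903467  0.20192408]
[[ 4.000e-04  1.000e+00 -0.000e+00]
 [-9.648e-01  4.000e-04 -2.630e-01]
 [-2.630e-01  1.000e-04  9.648e-01]] [ 0.068  -0.0003 -0.1698] [ 0.62045488 -0.11903467  0.20192408]
```

View pics/w4c.png

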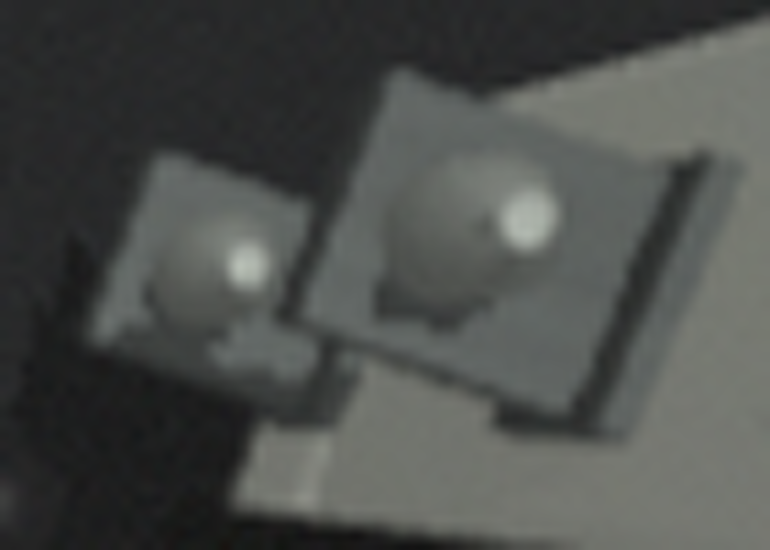

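```bash
python3 -c "
from h import *
import pickle
c,p,Q=pickle.load(open('w4.pkl','rb'))
print(ray('w',(352.45,99.36),.138,c),ray('w',(327.0,103.6),.058,c))
q=R.from_quat(Q);
# door free end in hand: top edge row
top=p+q.apply([0,0,-.049])
print(top, q.inv().apply(ray('w',(253.8,148/1.56-.2),top[2],c)-p))
# mixer corner yaw: top front edge
e=[ray('w',((x+.5)/1.56-.5,(y+.5)/1.56-.5),.175,c) for x,y in((645,113),(496,405))];d=e[0]-e[1];print(e,np.degrees(np.arctan2(d[1],d[0])))
"
```

```text
[ 0.71434476 -0.18431482  0.138     ] [ 0.7143171  -0.18443444  0.058     ]
[ 0.62049452 -0.11905876  0.25092405] [ 0.0765124   0.00015899 -0.04905439]
[array([ 0.73397579, -0.20748621,  0.175     ]), array([ 0.58654834, -0.17787949,  0.175     ])] -11.355226159557091
```

```bash
python3 -c "
from h import *
go([.62,.02,.202],35);go([.6635,-.012,.138],35)"
```

```text
from [ 0.6205 -0.119   0.2019] F [ 0.3  0.5 -3.6] w 0.0065 t 7.9833 psi -79.83
lin [  24.1 -136.9   -0. ] rot [-6.0000e-02 -1.0000e-02 -1.1483e+02]
from [ 0.6205 -0.119   0.2019] F [ 0.3  0.5 -3.6] w 0.0065 t 7.9833 psi -79.83
lin [ 61.3 -97.7  63.9] rot [-6.0000e-02 -1.0000e-02 -1.1483e+02]
```

{"op": "apply_moves", "data": {
  "linear": [
    [6,-35,0],
    [12,-70,0],
    [18,-105,0],
    [24,-137,0],
    [24,-137,0],
    [24,-137,0],
    [24,-137,0],
    [24,-137,0],
    [24,-137,0],
    [24,-137,0],
    [24,-137,0],
    [24,-137,0]
  ],
  "rotation": [
    [0,0,0],
    [0,0,0],
    [0,0,-3],
    [0,0,-9],
    [0,0,-16],
    [0,0,-23],
    [0,0,-30],
    [0,0,-37],
    [0,0,-44],
    [0,0,-51],
    [0,0,-58],
    [0,0,-65]
  ],
  "hand": [255,255,255,255,255,255,255,255,255,255,255,255]
}}

```text
t: 8.98
tcp_pos: [0.6202, 0.0202, 0.2024]
orientation: [-0.0, 0.791, 0.612, 0.0]
wrist_force: [0.0, 0.6, -4.0]
gripper_width: 0.0068
```

{"op": "apply_moves", "data": {
  "linear": [
    [0,0,0],
    [0,0,0],
    [0,0,0],
    [0,0,0],
    [0,0,0],
    [0,0,0],
    [0,0,0],
    [0,0,0],
    [0,0,0],
    [0,0,0]
  ],
  "rotation": [
    [0,0,-7],
    [0,0,-14],
    [0,0,-21],
    [0,0,-28],
    [0,0,-35],
    [0,0,-42],
    [0,0,-48],
    [0,0,-50],
    [0,0,-50],
    [0,0,-50]
  ],
  "hand": [255,255,255,255,255,255,255,255,255,255]
}}

```text
t: 9.82
tcp_pos: [0.6203, 0.0199, 0.2024]
orientation: [-0.0, 0.461, 0.887, 0.0]
wrist_force: [-0.1, 0.3, -3.9]
gripper_width: 0.0064
```

```bash
python3 -c "
from h import *
go([.6635,-.012,.138],35)"
```

```text
from [0.6203 0.0199 0.2024] F [-0.1  0.3 -3.9] w 0.0064 t 9.8167 psi 35.05
lin [-50.9  17.   64.4] rot [ 0.01 -0.    0.05]
```

{"op": "apply_moves", "data": {
  "linear": [
    [-20,7,25],
    [-40,13,50],
    [-51,17,64],
    [-51,17,64],
    [-65,7,64],
    [-85,-7,64],
    [-100,-18,64],
    [-110,-25,64],
    [-112,-26,64],
    [-112,-26,64],
    [-112,-26,64],
    [-112,-26,64]
  ],
  "rotation": [
    [0,0,0],
    [0,0,0],
    [0,0,0],
    [0,0,0],
    [0,0,0],
    [0,0,0],
    [0,0,0],
    [0,0,0],
    [0,0,0],
    [0,0,0],
    [0,0,0],
    [0,0,0]
  ],
  "hand": [255,255,255,255,255,255,255,255,255,255,255,255]
}}

```text
t: 10.82
tcp_pos: [0.6636, -0.0865, 0.1385]
orientation: [-0.0, 0.461, 0.887, 0.0]
wrist_force: [0.9, 0.1, -4.3]
gripper_width: 0.0069
```

```bash
python3 -c "
from h import *
go([.6635,-.1119,.138],35)
o,p,q=obs();b=snap('scene','s5');t=snap('top','t5')
z=p[2]-.066
for d in(.02,.08,.1):
  k=p+q.apply([-.0885,0,0]);k[2]=z+d;print(d,k.round(4),proj('scene',k),proj('top',k))
print('pin',proj('scene',[[.7143,-.1844,.138],[.7143,-.1844,.12]]),proj('top',[.7143,-.1844,.138]))
cv2.imwrite('pics/s5b.png',np.hstack([cv2.resize(b[145:245,130:230],(400,400),interpolation=cv2.INTER_CUBIC),cv2.resize(t[95:195,280:380],(400,400),interpolation=cv2.INTER_CUBIC)]))"
```

```text
from [ 0.6636 -0.0865  0.1385] F [ 0.9  0.1 -4.3] w 0.0069 t 10.8167 psi 35.07
lin [-20.8 -14.7   0.5] rot [ 0.02 -0.02  0.07]
0.02 [ 0.7144 -0.1589  0.0925] [[159.73307047 195.13640548]] [[317.00902641 125.72669931]]
0.08 [ 0.7144 -0.1589  0.1525] [[155.01299238 184.9705411 ]] [[320.8122865  117.89339347]]
0.1 [ 0.7144 -0.1589  0.1725] [[153.33577779 181.35824154]] [[322.18225147 115.0717735 ]]
pin [[151.89017882 181.29900212]
 [153.36778946 184.43832551]] [[328.91560356 120.20806526]]
```

View pics/s5b.png

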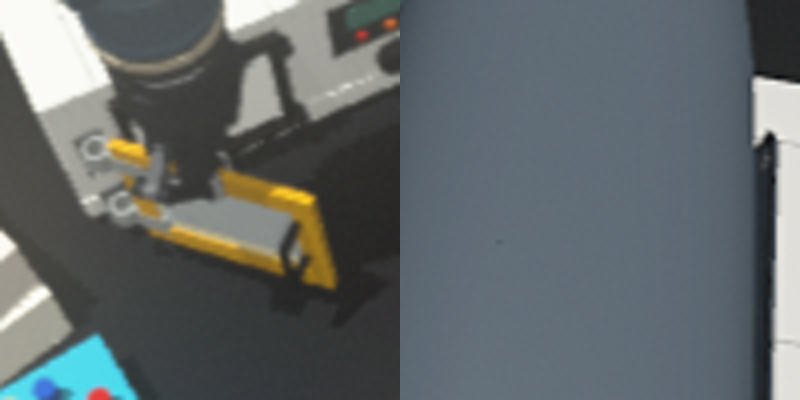

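The upper knuckle ring at (95,148) and the lower one at (122,204) in the left crop match my predictions within 0.5 px. The door is upright, with the pins just behind it. Moving in.

{"op": "apply_moves", "data": {
  "linear": [
    [-6,-4,0],
    [-12,-9,0],
    [-18,-13,0],
    [-21,-14.7,0],
    [-21,-14.7,0],
    [-21,-14.7,0],
    [-21,-14.7,0],
    [-21,-14.7,0]
  ],
  "rotation": [
    [0,0,0],
    [0,0,0],
    [0,0,0],
    [0,0,0],
    [0,0,0],
    [0,0,0],
    [0,0,0],
    [0,0,0]
  ],
  "hand": [255,255,255,255,255,255,255,255]
}}

```text
t: 11.58
tcp_pos: [0.6636, -0.1132, 0.1383]
orientation: [0.0, 0.462, 0.887, 0.0]
wrist_force: [0.6, 0.3, -4.9]
gripper_width: 0.0065
```

```bash
python3 -c "
from h import *
go([.6635,-.1119,.106],35)
o,p,q=obs();print(p+q.apply([-.0885,0.0002,0]))"
```

```text
from [ 0.6636 -0.1132  0.1383] F [ 0.6  0.3 -4.9] w 0.0065 t 11.5833 psi 35.03
lin [ 1.1  0.6 32.3] rot [0.   0.   0.03]
[ 0.71457822 -0.1855485   0.13827206]
```

{"op": "apply_moves", "data": {
  "linear": [
    [1.1,0.6,0],
    [1.1,0.6,4],
    [1.1,0.6,8],
    [1.1,0.6,11],
    [1.1,0.6,14],
    [1.1,0.6,16],
    [1.1,0.6,18],
    [1.1,0.6,20],
    [1.1,0.6,20],
    [1.1,0.6,20]
  ],
  "rotation": [
    [0,0,0],
    [0,0,0],
    [0,0,0],
    [0,0,0],
    [0,0,0],
    [0,0,0],
    [0,0,0],
    [0,0,0],
    [0,0,0],
    [0,0,0]
  ],
  "hand": [255,255,255,255,255,255,255,255,255,255]
}}

```text
t: 12.42
tcp_pos: [0.6633, -0.112, 0.1182]
orientation: [-0.0, 0.462, 0.887, -0.0]
wrist_force: [0.1, 0.2, -4.1]
gripper_width: 0.0069
```

Force is unchanged about 6 mm past the pin tips, so it is entering freely.

{"op": "apply_moves", "data": {
  "linear": [
    [0,0,2],
    [0,0,4],
    [0,0,6],
    [0,0,8],
    [0,0,9],
    [0,0,10],
    [0,0,11],
    [0,0,11]
  ],
  "rotation": [
    [0,0,0],
    [0,0,0],
    [0,0,0],
    [0,0,0],
    [0,0,0],
    [0,0,0],
    [0,0,0],
    [0,0,0]
  ],
  "hand": [255,255,255,255,255,255,255,255]
}}

```text
t: 13.08
tcp_pos: [0.6632, -0.1119, 0.1072]
orientation: [-0.0, 0.462, 0.887, -0.0]
wrist_force: [-4.6, 0.5, -1.3]
gripper_width: 0.0062
```

{"op": "apply_moves", "data": {
  "linear": [
    [0,0,0.7],
    [0,0,1.4],
    [0,0,2],
    [0,0,2]
  ],
  "rotation": [
    [0,0,0],
    [0,0,0],
    [0,0,0],
    [0,0,0]
  ],
  "hand": [255,255,255,255]
}}

```text
t: 13.42
tcp_pos: [0.6633, -0.1115, 0.106]
orientation: [0.0, 0.461, 0.887, 0.0]
wrist_force: [-6.7, 2.1, 2.3]
gripper_width: 0.0066
```

{"op": "apply_moves", "data": {
  "linear": [
    [0,0,0],
    [0,0,0],
    [0,0,0],
    [0,0,0],
    [0,0,0],
    [0,0,0],
    [0,0,-30],
    [0,0,-60],
    [0,0,-95],
    [0,0,-120],
    [0,0,-120],
    [0,0,-120]
  ],
  "rotation": [
    [0,0,0],
    [0,0,0],
    [0,0,0],
    [0,0,0],
    [0,0,0],
    [0,0,0],
    [0,0,0],
    [0,0,0],
    [0,0,0],
    [0,0,0],
    [0,0,0],
    [0,0,0]
  ],
  "hand": [0,0,0,0,0,0,0,0,0,0,0,0]
}}

```text
t: 14.42
tcp_pos: [0.6644, -0.1122, 0.2269]
orientation: [0.002, 0.462, 0.887, 0.001]
wrist_force: [-0.2, 0.5, -0.7]
gripper_width: 0.0853
```

```bash
python3 -c "
from h import *
import pickle
o,p,q=obs();c=cal('wrist');a=snap('wrist','w6');b=snap('scene','s6');pickle.dump(c,open('w6.pkl','wb'))
go([.6,0,.25],35)
cv2.imwrite('pics/w6b.png',np.hstack([cv2.resize(a,(560,420)),cv2.resize(b[140:245,130:190],(240,420),interpolation=cv2.INTER_CUBIC)]))"
```

```text
from [ 0.6631 -0.1119  0.2243] F [-0.3 -0.5 -0. ] w 0.0855 t 14.5167 psi 35.03
lin [127.9  12.5 -25.6] rot [-0.05 -0.05  0.03]
```

View pics/w6b.png

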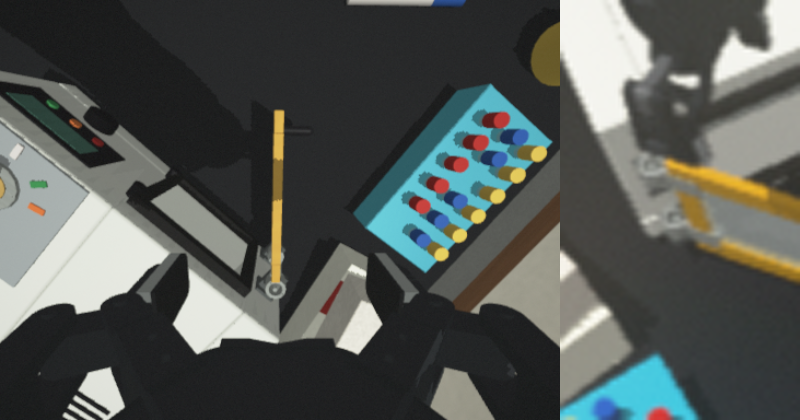

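The door hangs on both pins, about 45° open: knuckle at (275,289), and seen on the pins in the scene crop. Next I'll shut the fingers, go round to the outer side and push it closed.

```bash
python3 -c "
from h import *
go([.678,-.0365,.224],80.5)"
```

```text
from [ 0.6631 -0.1119  0.2243] F [-0.3 -0.5 -0. ] w 0.0855 t 14.5167 psi 35.03
lin [53.2 55.5  0.3] rot [-2.000e-02 -6.000e-02 -4.547e+01]
```

{"op": "apply_moves", "data": {
  "linear": [
    [25,25,0],
    [53,55.5,0],
    [53,55.5,0],
    [53,55.5,0],
    [53,55.5,0],
    [53,55.5,0],
    [53,55.5,0],
    [53,55.5,37],
    [53,55.5,75],
    [53,55.5,112],
    [53,55.5,112],
    [53,55.5,112]
  ],
  "rotation": [
    [0,0,-7],
    [0,0,-14],
    [0,0,-21],
    [0,0,-28],
    [0,0,-35],
    [0,0,-42],
    [0,0,-45.5],
    [0,0,-45.5],
    [0,0,-45.5],
    [0,0,-45.5],
    [0,0,-45.5],
    [0,0,-45.5]
  ],
  "hand": [255,255,255,255,255,255,255,255,255,255,255,255]
}}

```text
t: 15.52
tcp_pos: [0.6762, -0.0366, 0.1108]
orientation: [-0.003, 0.083, 0.997, -0.0]
wrist_force: [0.9, 0.2, 1.2]
gripper_width: -0.0
```

```bash
python3 -c "
from h import *
go([.678,-.0365,.112],80.5)"
```

```text
from [ 0.6762 -0.0366  0.1108] F [0.9 0.2 1.2] w -0.0 t 15.5167 psi 80.53
lin [-1.7  0.4 -1.2] rot [-0.04 -0.36  0.03]
```

{"op": "apply_moves", "data": {
  "linear": [
    [0,-12,0],
    [0,-24,0],
    [0,-34,0],
    [0,-42,0],
    [0,-50,0],
    [0,-58,0],
    [0,-66,0],
    [0,-74,0],
    [0,-82,0],
    [0,-90,0],
    [0,-97,0],
    [0,-104,0]
  ],
  "rotation": [
    [0,0,0],
    [0,0,0],
    [0,0,0],
    [0,0,0],
    [0,0,0],
    [0,0,0],
    [0,0,0],
    [0,0,0],
    [0,0,0],
    [0,0,0],
    [0,0,0],
    [0,0,0]
  ],
  "hand": [255,255,255,255,255,255,255,255,255,255,255,255]
}}

```text
t: 16.52
tcp_pos: [0.6611, -0.1399, 0.1132]
orientation: [-0.0, 0.083, 0.997, 0.0]
wrist_force: [-0.6, 0.2, 0.6]
gripper_width: -0.0002
```

{"op": "apply_moves", "data": {
  "linear": [
    [0,25,0],
    [0,30,0],
    [35,30,0],
    [50,30,0],
    [50,30,0],
    [50,22,0],
    [50,14,0],
    [50,6,0],
    [50,0,0],
    [50,-5,0],
    [50,-10,0],
    [50,-13,0]
  ],
  "rotation": [
    [0,0,0],
    [0,0,0],
    [0,0,0],
    [0,0,0],
    [0,0,0],
    [0,0,0],
    [0,0,0],
    [0,0,0],
    [0,0,0],
    [0,0,0],
    [0,0,0],
    [0,0,0]
  ],
  "hand": [255,255,255,255,255,255,255,255,255,255,255,255]
}}

```text
t: 17.52
tcp_pos: [0.6098, -0.1448, 0.1131]
orientation: [-0.0, 0.083, 0.997, 0.0]
wrist_force: [0.3, 0.7, -0.5]
gripper_width: 0.0001
```

{"op": "apply_moves", "data": {
  "linear": [
    [0,-1,0],
    [0,-2,0],
    [0,-3,0],
    [0,-4,0],
    [0,-4,0]
  ],
  "rotation": [
    [0,0,0],
    [0,0,0],
    [0,0,0],
    [0,0,0],
    [0,0,0]
  ],
  "hand": [255,255,255,255,255]
}}

```text
t: 17.93
tcp_pos: [0.6092, -0.1478, 0.1133]
orientation: [0.0, 0.082, 0.997, 0.0]
wrist_force: [1.2, 0.9, -0.1]
gripper_width: 0.0
```

{"op": "apply_moves", "data": {
  "linear": [
    [0,-1,0],
    [0,-2,0],
    [0,-3,0],
    [0,-3,0]
  ],
  "rotation": [
    [0,0,0],
    [0,0,0],
    [0,0,0],
    [0,0,0]
  ],
  "hand": [255,255,255,255]
}}

```text
t: 18.27
tcp_pos: [0.6087, -0.1509, 0.1133]
orientation: [-0.0, 0.083, 0.997, 0.0]
wrist_force: [0.1, 0.9, 0.0]
gripper_width: 0.0001
```

{"op": "apply_moves", "data": {
  "linear": [
    [0,-1,0],
    [0,-2,0],
    [0,-3,0],
    [0,-3,0]
  ],
  "rotation": [
    [0,0,0],
    [0,0,0],
    [0,0,0],
    [0,0,0]
  ],
  "hand": [255,255,255,255]
}}

```text
t: 18.6
tcp_pos: [0.6083, -0.1531, 0.1133]
orientation: [0.0, 0.082, 0.997, 0.001]
wrist_force: [0.3, 4.1, 0.7]
gripper_width: 0.0002
```

{"op": "apply_moves", "data": {
  "linear": [
    [0,-1,0],
    [0,-2,0],
    [0,-3,0],
    [0,-3,0],
    [0,-3,0]
  ],
  "rotation": [
    [0,0,0],
    [0,0,0],
    [0,0,0],
    [0,0,0],
    [0,0,0]
  ],
  "hand": [255,255,255,255,255]
}}

```text
t: 19.02
tcp_pos: [0.6082, -0.1536, 0.1133]
orientation: [0.0, 0.081, 0.997, 0.003]
wrist_force: [2.0, 14.7, 0.7]
gripper_width: -0.0
```

{"op": "apply_moves", "data": {
  "linear": [
    [0,-1,0],
    [0,-1.5,0],
    [0,-1.5,0],
    [0,10,0],
    [0,40,0],
    [0,40,-40],
    [0,40,-80],
    [0,40,-120],
    [0,40,-150],
    [0,40,-150],
    [0,40,-150],
    [0,40,-150]
  ],
  "rotation": [
    [0,0,0],
    [0,0,0],
    [0,0,0],
    [0,0,0],
    [0,0,0],
    [0,0,0],
    [0,0,0],
    [0,0,0],
    [0,0,0],
    [0,0,0],
    [0,0,0],
    [0,0,0]
  ],
  "hand": [255,255,255,255,255,255,255,255,255,255,255,255]
}}

```text
t: 20.02
tcp_pos: [0.6142, -0.1175, 0.2628]
orientation: [-0.0, 0.083, 0.997, -0.0]
wrist_force: [-0.3, 0.3, -1.2]
gripper_width: 0.0003
```

```bash
python3 -c "
from h import *
# mixer pose from pin + yaw
for yaw in(-8.3,-9.5,-11):
  a=np.radians(yaw-90);c,s=np.cos(a),np.sin(a)
  W=lambda P:np.array([.7143+c*(P[0]+.148)-s*(P[1]-.145),-.1844+s*(P[0]+.148)+c*(P[1]-.145),P[2]])
  print(yaw,'key',W([-.085,-.085,.22]).round(4),'stop scene/top',proj('scene',W([.035,-.115,.197])),proj('top',W([.035,-.115,.197])))
go([.52,-.14,.33],80)
"
```

```text
-8.3 key [ 0.4776 -0.2135  0.22  ] stop scene/top [[205.54776367  92.95744523]] [[391.36178617 220.26496829]]
-9.5 key [ 0.4771 -0.2086  0.22  ] stop scene/top [[207.38811762  93.68827379]] [[389.03828545 221.36212317]]
-11 key [ 0.4765 -0.2024  0.22  ] stop scene/top [[209.66222776  94.64633077]] [[386.09387037 222.6642209 ]]
from [ 0.6142 -0.1175  0.2628] F [-0.3  0.3 -1.2] w 0.0003 t 20.0167 psi 80.52
lin [ 89.2 -37.8 -67.2] rot [-0.02 -0.02  0.52]
```

```bash
python3 -c "
from h import *
go([.475,-.235,.32],-9)
"
```

```text
from [ 0.6142 -0.1175  0.2628] F [-0.3  0.3 -1.2] w 0.0003 t 20.0167 psi 80.52
lin [ 117.9 -138.9  -57.1] rot [-3.000e-02 -0.000e+00  8.952e+01]
```

{"op": "apply_moves", "data": {
  "linear": [
    [0,0,-30],
    [0,0,-57],
    [20,-25,-57],
    [40,-50,-57],
    [60,-75,-57],
    [80,-100,-57],
    [100,-120,-57],
    [118,-139,-57],
    [118,-139,-57],
    [118,-139,-57],
    [118,-139,-57],
    [118,-139,-57]
  ],
  "rotation": [
    [0,0,7],
    [0,0,14],
    [0,0,21],
    [0,0,28],
    [0,0,35],
    [0,0,42],
    [0,0,49],
    [0,0,56],
    [0,0,63],
    [0,0,70],
    [0,0,77],
    [0,0,84]
  ],
  "hand": [0,0,0,0,0,0,0,0,0,0,0,0]
}}

```text
t: 21.02
tcp_pos: [0.4742, -0.2351, 0.3187]
orientation: [-0.001, 0.731, 0.683, -0.001]
wrist_force: [0.1, -0.2, -0.2]
gripper_width: 0.0854
```

{"op": "apply_moves", "data": {
  "linear": [
    [0,0,0],
    [0,0,0],
    [0,0,0],
    [0,0,0]
  ],
  "rotation": [
    [0,0,5.5],
    [0,0,5.5],
    [0,0,5.5],
    [0,0,5.5]
  ],
  "hand": [0,0,0,0]
}}

```text
t: 21.35
tcp_pos: [0.4748, -0.2349, 0.3195]
orientation: [-0.001, 0.759, 0.651, -0.0]
wrist_force: [-0.5, 0.3, -0.1]
gripper_width: 0.0854
```

```bash
python3 -c "
from h import *
import pickle
go([.475,-.235,.32],-9)
c=cal('wrist');a=snap('wrist','w7');pickle.dump(c,open('w7.pkl','wb'))
b=snap('scene','s7')
print('key',proj('w',[[.4773,-.2106,.22],[.7143,-.1844,.138]],c))
u=np.array([.9877,-.1564,0]);n=np.array([.1564,.9877,0]);h=np.array([.7143,-.1844,0])
for d in(.165,.015):print('door top edge',proj('w',h-u*d+[0,0,.155],c))
cv2.imwrite('pics/w7b.png',np.hstack([cv2.resize(a,(560,420)),cv2.resize(b[85:190,130:250],(240,210),interpolation=cv2.INTER_CUBIC).repeat(2,0)]))"
```

```text
from [ 0.4748 -0.2349  0.3195] F [-0.5  0.3 -0.1] w 0.0854 t 21.35 psi -8.79
lin [-0.1  0.2 -0.6] rot [-0.09 -0.02  0.21]
key [[250.82013309 160.48795992]
 [438.80612727  99.87073392]]
door top edge [[307.1100723   98.43834322]]
door top edge [[435.53226358  98.97746828]]
```

View pics/w7b.png

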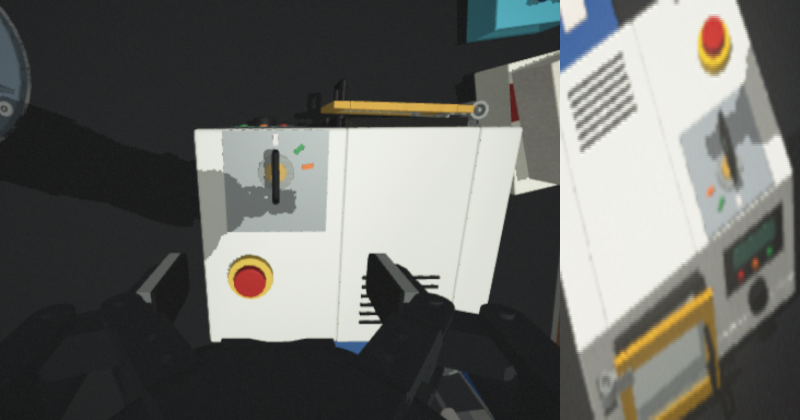

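```bash
python3 -c "
from h import *
import pickle
c=pickle.load(open('w7.pkl','rb'));a=cv2.imread('pics/w7.png');hsv=cv2.cvtColor(a,cv2.COLOR_BGR2HSV)
m=cv2.inRange(hsv,(15,90,60),(35,255,255));m[120:]=0
for x in range(296,432,8):
  r=np.nonzero(m[:,x])[0];w=np.nonzero((a[95:135,x]>190).all(1))[0];print(x,r.min() if len(r) else None,r.max() if len(r) else None,w.min()+95 if len(w) else None,end=' | ')
w=[np.nonzero((a[95:135,x]>190).all(1))[0].min()+95 for x in (182,200,310,440,470)];print(w)
g=cv2.cvtColor(a,cv2.COLOR_BGR2GRAY)
k=(g[120:200,235:270]<40);print([(y+120,np.nonzero(k[y])[0].min()+235,np.nonzero(k[y])[0].max()+235) for y in range(0,80,4) if k[y].any()])
"
```

```text
296 97 103 118 | 304 92 103 118 | 312 92 104 118 | 320 92 104 118 | 328 92 104 118 | 336 92 104 118 | 344 92 104 117 | 352 93 105 117 | 360 93 105 117 | 368 93 105 117 | 376 93 101 117 | 384 94 104 117 | 392 94 104 117 | 400 94 102 117 | 408 94 102 117 | 416 95 102 117 | 424 95 102 117 | [np.int64(119), np.int64(119), np.int64(118), np.int64(118), np.int64(117)]
[(140, np.int64(249), np.int64(253)), (144, np.int64(249), np.int64(251)), (148, np.int64(249), np.int64(251)), (152, np.int64(249), np.int64(251)), (156, np.int64(249), np.int64(251)), (160, np.int64(249), np.int64(251)), (164, np.int64(249), np.int64(251)), (168, np.int64(249), np.int64(251)), (172, np.int64(249), np.int64(251)), (176, np.int64(249), np.int64(251)), (180, np.int64(249), np.int64(254)), (184, np.int64(250), np.int64(254))]
```

View (560-wide): key at (276,177) still at off, stop button at (250,278) untouched, door top edge from (336,101) to (470,106). Numerically the door edge is about 2° off parallel to the mixer's front, so it isn't fully shut. The gripper's wide side probably met the cabinet edge. I'll push again with the gripper's narrow side towards the mixer.

```bash
python3 -c "
from h import *
go([.6113,-.1086,.32],-8.4)
"
```

```text
from [ 0.475  -0.2349  0.3199] F [-0.1 -0.  -0. ] w 0.0855 t 21.45 psi -8.85
lin [145.8 115.3  -0.2] rot [-0.04 -0.01 -0.45]
```

{"op": "apply_moves", "data": {
  "linear": [
    [30,23,0],
    [60,47,0],
    [90,71,0],
    [120,95,0],
    [146,115,0],
    [146,115,0],
    [146,115,40],
    [146,115,80],
    [146,115,120],
    [146,115,160],
    [146,115,200],
    [146,115,207]
  ],
  "rotation": [
    [0,0,-0.5],
    [0,0,-0.5],
    [0,0,-0.5],
    [0,0,-0.5],
    [0,0,-0.5],
    [0,0,-0.5],
    [0,0,-0.5],
    [0,0,-0.5],
    [0,0,-0.5],
    [0,0,-0.5],
    [0,0,-0.5],
    [0,0,-0.5]
  ],
  "hand": [255,255,255,255,255,255,255,255,255,255,255,255]
}}

```text
t: 22.45
tcp_pos: [0.6071, -0.108, 0.1066]
orientation: [-0.004, 0.757, 0.653, -0.003]
wrist_force: [0.2, -0.0, -1.1]
gripper_width: -0.0003
```

{"op": "apply_moves", "data": {
  "linear": [
    [-6,0,0],
    [-14,0,0],
    [-22,0,0],
    [-28,0,0],
    [-32,0,0],
    [-35,0,0],
    [-37,0,0],
    [-39,0,0],
    [-39,0,0]
  ],
  "rotation": [
    [0,0,0],
    [0,0,0],
    [0,0,0],
    [0,0,0],
    [0,0,0],
    [0,0,0],
    [0,0,0],
    [0,0,0],
    [0,0,0]
  ],
  "hand": [255,255,255,255,255,255,255,255,255]
}}

```text
t: 23.2
tcp_pos: [0.6056, -0.1475, 0.1134]
orientation: [-0.0, 0.757, 0.653, 0.0]
wrist_force: [1.0, 0.4, 0.3]
gripper_width: -0.0002
```

{"op": "apply_moves", "data": {
  "linear": [
    [-1,0,0],
    [-2,0,0],
    [-3,0,0],
    [-4,0,0],
    [-4,0,0]
  ],
  "rotation": [
    [0,0,0],
    [0,0,0],
    [0,0,0],
    [0,0,0],
    [0,0,0]
  ],
  "hand": [255,255,255,255,255]
}}

```text
t: 23.62
tcp_pos: [0.6051, -0.1512, 0.1132]
orientation: [-0.0, 0.757, 0.653, -0.0]
wrist_force: [0.6, 0.5, -0.4]
gripper_width: -0.0001
```

{"op": "apply_moves", "data": {
  "linear": [
    [-1,0,0],
    [-2,0,0],
    [-3,0,0],
    [-3,0,0]
  ],
  "rotation": [
    [0,0,0],
    [0,0,0],
    [0,0,0],
    [0,0,0]
  ],
  "hand": [255,255,255,255]
}}

```text
t: 23.95
tcp_pos: [0.6046, -0.1543, 0.1133]
orientation: [-0.0, 0.757, 0.653, -0.0]
wrist_force: [-0.1, 0.1, 1.1]
gripper_width: -0.0001
```

{"op": "apply_moves", "data": {
  "linear": [
    [-1,0,0],
    [-2,0,0],
    [-3,0,0],
    [-3,0,0]
  ],
  "rotation": [
    [0,0,0],
    [0,0,0],
    [0,0,0],
    [0,0,0]
  ],
  "hand": [255,255,255,255]
}}

```text
t: 24.28
tcp_pos: [0.6045, -0.1548, 0.1133]
orientation: [-0.001, 0.757, 0.654, 0.002]
wrist_force: [1.2, 11.5, 0.6]
gripper_width: -0.0002
```

```bash
python3 -c "
from h import *
import pickle
o,p,q=obs();print(p,o['wrist_force'],o['torque'])
c=cal('wrist');a=snap('wrist','w8')
hsv=cv2.cvtColor(a,cv2.COLOR_BGR2HSV);m=cv2.inRange(hsv,(15,90,60),(35,255,255))
print(proj('w',[.7143-.163,-.1844+.024,.155],c),proj('w',[.7143-.016,-.1844+.0024,.155],c))
n=[(x,np.nonzero(m[:,x])[0].min(),np.nonzero(m[:,x])[0].max()) for x in range(0,512,12) if m[:,x].any()];print(n)
b=snap('scene','s8');d=cv2.absdiff(b,cv2.imread('pics/s7.png'))
"
```

```text
[ 0.60452864 -0.15478682  0.1133285 ] [ 1.16160813 11.53450648  0.59693568] [ 2.36639408 -0.29339571  0.03051796]
[[153.3176184  272.23688893]] [[432.26244336 272.28148365]]
[(156, np.int64(259), np.int64(269)), (168, np.int64(242), np.int64(264)), (180, np.int64(226), np.int64(258)), (192, np.int64(238), np.int64(257)), (204, np.int64(210), np.int64(266)), (216, np.int64(195), np.int64(262)), (228, np.int64(195), np.int64(203)), (240, np.int64(195), np.int64(203)), (252, np.int64(195), np.int64(203)), (264, np.int64(195), np.int64(203)), (276, np.int64(195), np.int64(203)), (288, np.int64(195), np.int64(257)), (300, np.int64(195), np.int64(265)), (312, np.int64(195), np.int64(258)), (324, np.int64(195), np.int64(257)), (336, np.int64(196), np.int64(262)), (348, np.int64(196), np.int64(268)), (360, np.int64(208), np.int64(274)), (372, np.int64(215), np.int64(279)), (384, np.int64(226), np.int64(279)), (396, np.int64(253), np.int64(279)), (408, np.int64(254), np.int64(279)), (420, np.int64(259), np.int64(278))]
```

{"op": "apply_moves", "data": {
  "linear": [
    [-1,0,0],
    [-2,0,0],
    [-2.5,0,0],
    [-2.5,0,0],
    [-2.5,0,0]
  ],
  "rotation": [
    [0,0,0],
    [0,0,0],
    [0,0,0],
    [0,0,0],
    [0,0,0]
  ],
  "hand": [255,255,255,255,255]
}}

```text
t: 24.8
tcp_pos: [0.6045, -0.1549, 0.1133]
orientation: [-0.003, 0.756, 0.654, 0.003]
wrist_force: [2.7, 21.0, 1.8]
gripper_width: 0.0001
```

{"op": "apply_moves", "data": {
  "linear": [
    [4,0,0],
    [20,0,0],
    [40,0,0],
    [40,0,-40],
    [40,0,-80],
    [40,0,-120],
    [20,-30,-160],
    [-10,-60,-200],
    [-50,-90,-207],
    [-90,-115,-207],
    [-130,-115,-207],
    [-130,-115,-207]
  ],
  "rotation": [
    [0,0,0],
    [0,0,0],
    [0,0,0],
    [0,0,0],
    [0,0,0],
    [0,0,0],
    [0,0,0],
    [0,0,0],
    [0,0,0],
    [0,0,0],
    [0,0,0],
    [0,0,0]
  ],
  "hand": [255,255,255,255,255,0,0,0,0,0,0,0]
}}

```text
t: 25.8
tcp_pos: [0.4693, -0.2731, 0.3218]
orientation: [0.001, 0.757, 0.653, 0.0]
wrist_force: [0.8, -0.4, -0.3]
gripper_width: 0.0834
```

```bash
python3 -c "
from h import *
go([.475,-.235,.32],-9)
c=cal('wrist');a=snap('wrist','w9')
hsv=cv2.cvtColor(a,cv2.COLOR_BGR2HSV);m=cv2.inRange(hsv,(15,90,60),(35,255,255))
r0=int(proj('w',[.62,-.17,.155],c)[0,1]);print(r0)
m[r0+20:]=0;m[:max(0,r0-25)]=0
print([(x,np.nonzero(m[:,x])[0].min(),np.nonzero(m[:,x])[0].max()) for x in range(0,512,10) if m[:,x].any()])
w=(a>190).all(2);print([(x,np.nonzero(w[r0:r0+60,x])[0].min()+r0) for x in range(0,512,14) if w[r0:r0+60,x].any()])
"
```

```text
from [ 0.4693 -0.2731  0.3218] F [ 0.8 -0.4 -0.3] w 0.0834 t 25.8 psi -8.48
lin [38.6  0.1  1.7] rot [0.11 0.09 0.52]
63
[(300, np.int64(65), np.int64(78)), (310, np.int64(57), np.int64(70)), (320, np.int64(58), np.int64(67)), (330, np.int64(58), np.int64(68)), (340, np.int64(58), np.int64(68)), (350, np.int64(58), np.int64(68)), (360, np.int64(58), np.int64(69)), (370, np.int64(59), np.int64(69)), (380, np.int64(59), np.int64(69)), (390, np.int64(59), np.int64(69)), (400, np.int64(59), np.int64(70)), (410, np.int64(60), np.int64(69)), (420, np.int64(60), np.int64(69)), (430, np.int64(61), np.int64(69))]
[(182, np.int64(82)), (196, np.int64(82)), (252, np.int64(82)), (266, np.int64(82)), (280, np.int64(84)), (294, np.int64(83)), (308, np.int64(82)), (322, np.int64(81)), (336, np.int64(81)), (350, np.int64(81)), (364, np.int64(81)), (378, np.int64(81)), (392, np.int64(81)), (406, np.int64(81)), (420, np.int64(81)), (434, np.int64(81)), (448, np.int64(81)), (462, np.int64(81)), (476, np.int64(81))]
```

```bash
cat > m.py <<'E'
from h import *
import sys
def meas(a,c):
    # subpixel: outer upper edge of yellow (gradient on saturation*value), front edge of white top
    hsv=cv2.cvtColor(a,cv2.COLOR_BGR2HSV).astype(float);y=hsv[:,:,1]*hsv[:,:,2]/255;g=cv2.cvtColor(a,cv2.COLOR_BGR2GRAY).astype(float)
    def edge(im,P0,P1,n,th):
        pts=[]
        for s in np.linspace(0,1,n):
            u,v=proj('w',np.array(P0)+s*(np.array(P1)-P0),c)[0];u=int(round(u));lo=int(v)-18;col=im[max(lo,0):int(v)+18,u]
            k=np.nonzero((col[:-1]<th)&(col[1:]>=th))[0]
            if len(k):k=k[0];pts.append((u,max(lo,0)+k+(th-col[k])/(col[k+1]-col[k])))
        return np.array(pts)
    u_=np.array([.9893,-.1461,0]);n_=np.array([.1461,.9893,0]);h=np.array([.7143,-.1844,0])
    D=edge(y,h-u_*.155+n_*.004+[0,0,.155],h-u_*.03+n_*.004+[0,0,.155],14,90)
    F=edge(g,h-u_*.15-n_*.018+[0,0,.175],h+u_*.01-n_*.018+[0,0,.175],14,165)
    for nm,E,z in(('door',D,.155),('front',F,.175)):
        W=np.array([ray('w',e,z,c) for e in E])-h;s=-(W@u_);o=W@n_
        k=np.polyfit(s,o,1);r=o-np.polyval(k,s);ok=abs(r)<2*np.median(abs(r))+.0005;k=np.polyfit(s[ok],o[ok],1)
        print(nm,'slope deg',np.degrees(k[0]).round(2),'out@0,165 mm',(np.polyval(k,[0,.165])*1000).round(2),'pts',ok.sum(),'res',(r[ok].std()*1000).round(2))
E
python3 -c "
from m import *
import pickle
meas(cv2.imread('pics/w7.png'),pickle.load(open('w7.pkl','rb')))
o=obs()[0];print(o['t']);c=cal('wrist');a=snap('wrist','w10');meas(a,c)
"
```

```text
door slope deg 2.13 out@0,165 mm [3.16 9.3 ] pts 14 res 0.12
front slope deg -0.06 out@0,165 mm [-18.64 -18.83] pts 11 res 1.01
25.85
door slope deg 1.53 out@0,165 mm [3.1 7.5] pts 14 res 0.15
front slope deg -1.3 out@0,165 mm [-16.22 -19.95] pts 11 res 3.7
```

```bash
python3 -c "
from m import *
print(obs()[0]['t'],obs()[1]);c=cal('wrist');a=snap('wrist','w11');meas(a,c);sc=snap('scene','s11')
# during push
c0=cal('wrist');M0=cv2.Rodrigues(c0[1])[0];o,p,q=obs();Mr=M0@q.as_matrix();co=q.inv().apply(-M0.T@c0[2]-p)
q8=R.from_quat([.757,.654,.002,-.001]);p8=np.array([.60453,-.15479,.11333])
M=Mr@q8.as_matrix().T;C=p8+q8.apply(co);c8=(c0[0],cv2.Rodrigues(M)[0].ravel(),-M@C)
b=cv2.imread('pics/w8.png');hsv=cv2.cvtColor(b,cv2.COLOR_BGR2HSV).astype(float);y=hsv[:,:,1]*hsv[:,:,2]/255
u_=np.array([.9893,-.1461,0]);n_=np.array([.1461,.9893,0]);h=np.array([.7143,-.1844,0])
for u in range(222,352,16):
  col=y[180:210,u];k=np.nonzero((col[:-1]<90)&(col[1:]>=90))[0]
  if len(k):
    v=180+k[0]+(90-col[k[0]])/(col[k[0]+1]-col[k[0]]);w=ray('w',(u,v),.025,c8)-h;print(u,round(v,2),-(w@u_).round(4),(w@n_).round(4))
# scene: free-end top corner of door
for d in(0,2,4):
  th=np.radians(d);f=h-.165*(u_*np.cos(th)-n_*np.sin(th))+[0,0,.155];print(d,proj('scene',f+n_*.004))
for f in('s7','s8','s11'):
  im=cv2.imread(f'pics/{f}.png');hs=cv2.cvtColor(im,cv2.COLOR_BGR2HSV);m=cv2.inRange(hs,(15,110,70),(35,255,255));m[:120]=0;m[215:]=0;m[:,:140]=0;m[:,225:]=0
  ys,xs=np.nonzero(m);print(f,[(int(y),int(xs[ys==y].max())) for y in range(150,200,4) if (ys==y).any()])
"
```

```text
25.9 [ 0.46892596 -0.27505895  0.32104256]
door slope deg 1.52 out@0,165 mm [3.14 7.51] pts 14 res 0.17
front slope deg -0.07 out@0,165 mm [-19.   -19.21] pts 12 res 1.2
222 195.01 0.1424 0.0053
238 195.01 0.1265 0.0054
254 195.16 0.1107 0.0052
270 194.97 0.0949 0.0054
286 195.48 0.079 0.0049
302 195.48 0.0631 0.0049
318 195.79 0.0473 0.0046
334 196.01 0.0314 0.0044
350 196.07 0.0155 0.0044
0 [[204.13211597 156.56123051]]
2 [[204.90934821 158.01265844]]
4 [[205.62634722 159.49596454]]
s7 [(158, 205), (162, 206), (166, 206), (170, 207), (174, 208), (178, 209), (182, 205), (186, 198), (190, 188), (194, 178), (198, 166)]
s8 [(158, 204), (162, 205), (166, 206), (170, 206), (174, 207), (178, 208), (182, 204), (186, 195), (190, 186), (194, 176), (198, 167)]
s11 [(158, 205), (162, 206), (166, 206), (170, 207), (174, 207), (178, 209), (182, 206), (186, 197), (190, 188), (194, 177), (198, 166)]
```

While I pushed, the door was within 0.4° of shut, but after the quick release it stood about 1.5° open, so it seems to have rebounded. I'll push again and ease off slowly.

```bash
python3 -c "
from h import *
go([.611,-.11,.32],-8.4);go([.608,-.128,.113],-8.4)
"
```

```text
from [ 0.4704 -0.2722  0.3204] F [ 0.6  0.3 -0.6] w 0.0854 t 26.0 psi -8.61
lin [181.4 114.7   0.4] rot [ 0.02  0.   -0.21]
from [ 0.4704 -0.2722  0.3204] F [ 0.6  0.3 -0.6] w 0.0854 t 26.0 psi -8.61
lin [163.2 114.4 207.4] rot [ 0.02  0.   -0.21]
```

{"op": "apply_moves", "data": {
  "linear": [
    [36,23,0],
    [72,46,0],
    [108,69,0],
    [144,92,0],
    [181,114.5,0],
    [181,114.5,0],
    [181,114.5,40],
    [181,114.5,80],
    [181,114.5,120],
    [181,114.5,160],
    [181,114.5,200],
    [172,114.5,207]
  ],
  "rotation": [
    [0,0,-0.2],
    [0,0,-0.2],
    [0,0,-0.2],
    [0,0,-0.2],
    [0,0,-0.2],
    [0,0,-0.2],
    [0,0,-0.2],
    [0,0,-0.2],
    [0,0,-0.2],
    [0,0,-0.2],
    [0,0,-0.2],
    [0,0,-0.2]
  ],
  "hand": [255,255,255,255,255,255,255,255,255,255,255,255]
}}

```text
t: 27.0
tcp_pos: [0.6056, -0.1151, 0.1065]
orientation: [-0.004, 0.755, 0.655, -0.003]
wrist_force: [-1.0, -0.5, -0.9]
gripper_width: 0.0001
```

{"op": "apply_moves", "data": {
  "linear": [
    [-9,0,0],
    [-15,0,0],
    [-20,0,0],
    [-25,0,0],
    [-28,0,0],
    [-28,0,0]
  ],
  "rotation": [
    [0,0,0],
    [0,0,0],
    [0,0,0],
    [0,0,0],
    [0,0,0],
    [0,0,0]
  ],
  "hand": [255,255,255,255,255,255]
}}

```text
t: 27.5
tcp_pos: [0.6061, -0.1468, 0.1147]
orientation: [0.001, 0.757, 0.654, 0.001]
wrist_force: [-0.8, 0.0, 0.4]
gripper_width: -0.0
```

{"op": "apply_moves", "data": {
  "linear": [
    [-1,0,0],
    [-2,0,0],
    [-3,0,0],
    [-4,0,0],
    [-5,0,0],
    [-6,0,0],
    [-6.5,0,0],
    [-7,0,0],
    [-7.5,0,0],
    [-8,0,0],
    [-8,0,0],
    [-8,0,0]
  ],
  "rotation": [
    [0,0,0],
    [0,0,0],
    [0,0,0],
    [0,0,0],
    [0,0,0],
    [0,0,0],
    [0,0,0],
    [0,0,0],
    [0,0,0],
    [0,0,0],
    [0,0,0],
    [0,0,0]
  ],
  "hand": [255,255,255,255,255,255,255,255,255,255,255,255]
}}

```text
t: 28.5
tcp_pos: [0.6043, -0.1536, 0.1132]
orientation: [-0.0, 0.756, 0.654, 0.0]
wrist_force: [-0.3, 0.4, -0.2]
gripper_width: -0.0002
```

{"op": "apply_moves", "data": {
  "linear": [
    [-0.3,0,0],
    [-0.6,0,0],
    [-0.9,0,0],
    [-1.2,0,0],
    [-1.5,0,0],
    [-1.8,0,0],
    [-2,0,0],
    [-2,0,0]
  ],
  "rotation": [
    [0,0,0],
    [0,0,0],
    [0,0,0],
    [0,0,0],
    [0,0,0],
    [0,0,0],
    [0,0,0],
    [0,0,0]
  ],
  "hand": [255,255,255,255,255,255,255,255]
}}

```text
t: 29.17
tcp_pos: [0.6041, -0.1547, 0.1133]
orientation: [-0.001, 0.756, 0.654, 0.001]
wrist_force: [0.2, 6.3, 0.2]
gripper_width: -0.0001
```

Contact with the stop at 6 N. Now I'll ease off very slowly.

{"op": "apply_moves", "data": {
  "linear": [
    [0.2,0,0],
    [0.4,0,0],
    [0.6,0,0],
    [0.8,0,0],
    [1,0,0],
    [1.2,0,0],
    [1.4,0,0],
    [1.7,0,0],
    [2,0,0],
    [2.5,0,0],
    [3,0,0],
    [4,0,0]
  ],
  "rotation": [
    [0,0,0],
    [0,0,0],
    [0,0,0],
    [0,0,0],
    [0,0,0],
    [0,0,0],
    [0,0,0],
    [0,0,0],
    [0,0,0],
    [0,0,0],
    [0,0,0],
    [0,0,0]
  ],
  "hand": [255,255,255,255,255,255,255,255,255,255,255,255]
}}

```text
t: 30.17
tcp_pos: [0.6047, -0.1518, 0.1133]
orientation: [0.0, 0.756, 0.654, -0.0]
wrist_force: [0.5, -0.4, -0.6]
gripper_width: 0.0001
```

{"op": "apply_moves", "data": {
  "linear": [
    [3,0,0],
    [10,0,0],
    [20,0,0],
    [20,0,0],
    [20,0,0],
    [20,0,0]
  ],
  "rotation": [
    [0,0,0],
    [0,0,0],
    [0,0,0],
    [0,0,0],
    [0,0,0],
    [0,0,0]
  ],
  "hand": [255,255,255,255,255,255]
}}

```text
t: 30.67
tcp_pos: [0.6076, -0.1315, 0.1133]
orientation: [0.0, 0.756, 0.655, -0.0]
wrist_force: [0.5, -0.4, 0.7]
gripper_width: -0.0001
```

```bash
cat >> m.py <<'E'
def bottom(b,c):
    hsv=cv2.cvtColor(b,cv2.COLOR_BGR2HSV).astype(float);y=hsv[:,:,1]*hsv[:,:,2]/255
    u_=np.array([.9893,-.1461,0]);n_=np.array([.1461,.9893,0]);h=np.array([.7143,-.1844,0]);S=[]
    for s in np.linspace(.02,.15,40):
        u,v=proj('w',h-s*u_+n_*.006+[0,0,.025],c)[0];u=int(round(u));lo=int(v)-15;col=y[lo:lo+30,u]
        k=np.nonzero((col[:-1]<90)&(col[1:]>=90))[0]
        if len(k):
            v=lo+k[0]+(90-col[k[0]])/(col[k[0]+1]-col[k[0]]);w=ray('w',(u,v),.025,c)-h;S.append((-(w@u_),w@n_))
    S=np.array(S);k=np.polyfit(*S.T,1);r=S[:,1]-np.polyval(k,S[:,0]);ok=abs(r)<2*np.median(abs(r))+.0003;k=np.polyfit(*S[ok].T,1)
    print('bottom slope',np.degrees(k[0]).round(2),'out@0,165',(np.polyval(k,[0,.165])*1000).round(2),ok.sum(),len(S),'s',S[ok][[0,-1],0].round(3))
E
python3 -c "
from m import *
o,p,q=obs();print(p,o['wrist_force']);c=cal('wrist');a=snap('wrist','w12');bottom(a,c)
c=cal('wrist');a=snap('wrist','w13');bottom(a,c)"
```

```text
[ 0.60759525 -0.13150532  0.11328408] [ 0.48107069 -0.44083325  0.70517128]
bottom slope 1.59 out@0,165 [4.04 8.62] 37 40 s [0.02  0.143]
bottom slope 1.54 out@0,165 [4.13 8.56] 39 40 s [0.02  0.149]
```

{"op": "apply_moves", "data": {
  "linear": [
    [-10,0,0],
    [-16,0,0],
    [-19,0,0],
    [-21,0,0],
    [-23,0,0],
    [-24,0,0],
    [-25,0,0],
    [-25,0,0],
    [-25,0,0],
    [-25,0,0],
    [-25,0,0],
    [-25,0,0]
  ],
  "rotation": [
    [0,0,0],
    [0,0,0],
    [0,0,0],
    [0,0,0],
    [0,0,0],
    [0,0,0],
    [0,0,0],
    [0,0,0],
    [0,0,0],
    [0,0,0],
    [0,0,0],
    [0,0,0]
  ],
  "hand": [255,255,255,255,255,255,255,255,255,255,255,255]
}}

```text
t: 31.77
tcp_pos: [0.6041, -0.1547, 0.1133]
orientation: [-0.001, 0.756, 0.655, 0.001]
wrist_force: [1.2, 9.2, 1.4]
gripper_width: 0.0
```

```bash
python3 -c "
from m import *
o,p,q=obs();print(p,o['wrist_force']);c=cal('wrist');a=snap('wrist','w14');bottom(a,c)"
```

```text
[ 0.60411379 -0.15472061  0.11327802] [1.15611087 9.21546678 1.44376753]
bottom slope 0.49 out@0,165 [4.25 5.66] 40 40 s [0.02 0.15]
```

{"op": "apply_moves", "data": {
  "linear": [
    [0.5,0,0],
    [1,0,0],
    [1.5,0,0],
    [2,0,0],
    [2.5,0,0],
    [2.5,0,0]
  ],
  "rotation": [
    [0,0,0],
    [0,0,0],
    [0,0,0],
    [0,0,0],
    [0,0,0],
    [0,0,0]
  ],
  "hand": [255,255,255,255,255,255]
}}

```text
t: 32.32
tcp_pos: [0.6043, -0.1545, 0.1133]
orientation: [0.0, 0.756, 0.654, -0.0]
wrist_force: [0.6, -0.2, -0.5]
gripper_width: -0.0001
```

```bash
python3 -c "
from m import *
o,p,q=obs();print(p,o['wrist_force']);c=cal('wrist');a=snap('wrist','w15');bottom(a,c)"
```

```text
[ 0.60427839 -0.1544751   0.1132697 ] [ 0.56313019 -0.20121729 -0.53228602]
bottom slope 0.47 out@0,165 [4.35 5.7 ] 40 40 s [0.02 0.15]
```

{"op": "apply_moves", "data": {
  "linear": [
    [0.5,0,0],
    [1,0,0],
    [1.5,0,0],
    [1.5,0,0]
  ],
  "rotation": [
    [0,0,0],
    [0,0,0],
    [0,0,0],
    [0,0,0]
  ],
  "hand": [255,255,255,255]
}}

```text
t: 32.7
tcp_pos: [0.6045, -0.1526, 0.1133]
orientation: [-0.0, 0.756, 0.654, -0.0]
wrist_force: [0.0, -0.8, -0.0]
gripper_width: -0.0002
```

```bash
python3 -c "
from m import *
o,p,q=obs();print(p,o['wrist_force'],o['t']);c=cal('wrist');a=snap('wrist','w16');bottom(a,c)"
```

```text
[ 0.60449248 -0.15263155  0.11326939] [ 0.03946234 -0.81843197 -0.01108185] 32.7
bottom slope 1.04 out@0,165 [4.24 7.24] 40 40 s [0.02 0.15]
```

{"op": "apply_moves", "data": {
  "linear": [
    [-0.7,0,0],
    [-1.4,0,0],
    [-2,0,0],
    [-2.6,0,0],
    [-2.6,0,0],
    [-2,0,0],
    [-1.5,0,0],
    [-1.5,0,0],
    [-1.5,0,-10],
    [-1.5,0,-25],
    [-1.5,0,-45],
    [-1.5,0,-70]
  ],
  "rotation": [
    [0,0,0],
    [0,0,0],
    [0,0,0],
    [0,0,0],
    [0,0,0],
    [0,0,0],
    [0,0,0],
    [0,0,0],
    [0,0,0],
    [0,0,0],
    [0,0,0],
    [0,0,0]
  ],
  "hand": [255,255,255,255,255,255,255,255,255,255,255,255]
}}

```text
t: 33.75
tcp_pos: [0.6036, -0.1542, 0.1837]
orientation: [-0.001, 0.756, 0.654, -0.001]
wrist_force: [0.6, -0.3, 0.7]
gripper_width: -0.0
```

{"op": "apply_moves", "data": {
  "linear": [
    [0,0,-30],
    [0,0,-50],
    [0,0,-50],
    [0,0,-50]
  ],
  "rotation": [
    [0,0,0],
    [0,0,0],
    [0,0,0],
    [0,0,0]
  ],
  "hand": [255,255,255,255]
}}

```text
t: 34.08
tcp_pos: [0.605, -0.1545, 0.2351]
orientation: [0.001, 0.756, 0.654, 0.001]
wrist_force: [-0.4, -0.7, -1.0]
gripper_width: -0.0
```

```bash
python3 -c "
from m import *
o,p,q=obs();print(p,o['wrist_force'],o['t']);c=cal('wrist');a=snap('wrist','w17');bottom(a,c);meas(a,c)"
```

```text
[ 0.60497705 -0.15449075  0.23514485] [-0.39235801 -0.69975381 -1.00274278] 34.0833
bottom slope 0.96 out@0,165 [0.62 3.38] 26 26 s [0.037 0.119]
door slope deg 0.23 out@0,165 mm [4.62 5.29] pts 8 res 0.54
front slope deg -0.95 out@0,165 mm [-16.9  -19.64] pts 10 res 1.32
```

Rising straight up left the door at about 0.2°, so the earlier opening came from the finger dragging it outward. I'll confirm from the key-view pose and refine the key position.

```bash
python3 -c "
from m import *
import pickle
c=pickle.load(open('w7.pkl','rb'))
print(ray('w',(250.2,139),.22,c),ray('w',(250.2,187),.22,c),ray('w',(250.2,187),.19,c))
go([.475,-.235,.32],-9)
"
```

```text
[ 0.47997352 -0.18960809  0.22      ] [ 0.47243996 -0.23752617  0.22      ] [ 0.47084932 -0.24518702  0.19      ]
from [ 0.6043 -0.1543  0.2337] F [ 0.3  0.1 -0.2] w -0.0 t 34.1333 psi -8.28
lin [ -98.5 -116.3  -86.4] rot [0.04 0.01 0.72]
```

{"op": "apply_moves", "data": {
  "linear": [
    [0,0,-40],
    [0,0,-86],
    [-20,-25,-86],
    [-45,-55,-86],
    [-70,-85,-86],
    [-98,-116,-86],
    [-98,-116,-86],
    [-98,-116,-86],
    [-98,-116,-86]
  ],
  "rotation": [
    [0,0,0],
    [0,0,0],
    [0,0,0],
    [0,0,0],
    [0,0,0],
    [0,0,0.5],
    [0,0,0.5],
    [0,0,0.5],
    [0,0,0.5]
  ],
  "hand": [0,0,0,0,0,0,0,0,0]
}}

```text
t: 34.88
tcp_pos: [0.4752, -0.2345, 0.3187]
orientation: [-0.0, 0.759, 0.651, -0.0]
wrist_force: [-0.2, -0.2, 0.4]
gripper_width: 0.0854
```

```bash
python3 -c "
from m import *
c=cal('wrist');a=snap('wrist','w18');meas(a,c)
hsv=cv2.cvtColor(a,cv2.COLOR_BGR2HSV);m=cv2.inRange(hsv,(15,90,60),(35,255,255));m[120:]=0
print([(x,np.nonzero(m[:,x])[0].min(),np.nonzero(m[:,x])[0].max()) for x in range(296,440,12) if m[:,x].any()])
go([.4765,-.2136,.32],-8.7)"
```

```text
door slope deg 0.75 out@0,165 mm [3.   5.15] pts 14 res 0.12
front slope deg -2.39 out@0,165 mm [ -7.31 -14.2 ] pts 14 res 9.57
[(296, np.int64(100), np.int64(106)), (308, np.int64(96), np.int64(105)), (320, np.int64(96), np.int64(106)), (332, np.int64(96), np.int64(106)), (344, np.int64(96), np.int64(106)), (356, np.int64(96), np.int64(106)), (368, np.int64(96), np.int64(106)), (380, np.int64(96), np.int64(103)), (392, np.int64(96), np.int64(105)), (404, np.int64(96), np.int64(104)), (416, np.int64(96), np.int64(103)), (428, np.int64(96), np.int64(103))]
from [ 0.4757 -0.2342  0.3186] F [ 0.6  0.1 -0.2] w 0.0849 t 34.9333 psi -8.77
lin [20.5 -2.3 -1.4] rot [-0.05 -0.03 -0.07]
```

The door edge is now parallel to the image rows (row 96 along its whole length) and the free end is 5 mm out, so it is shut. Now the key.

{"op": "apply_moves", "data": {
  "linear": [
    [20.5,-2.3,0],
    [20.5,-2.3,35],
    [20.5,-2.3,70],
    [20.5,-2.3,100],
    [20.5,-2.3,120],
    [20.5,-2.3,133],
    [20.5,-2.3,143],
    [20.5,-2.3,143],
    [20.5,-2.3,143],
    [20.5,-2.3,143]
  ],
  "rotation": [
    [0,0,0],
    [0,0,0],
    [0,0,0],
    [0,0,0],
    [0,0,0],
    [0,0,0],
    [0,0,0],
    [0,0,0],
    [0,0,0],
    [0,0,0]
  ],
  "hand": [0,0,0,0,0,0,0,0,0,0]
}}

```text
t: 35.77
tcp_pos: [0.4771, -0.2137, 0.177]
orientation: [0.0, 0.759, 0.651, 0.0]
wrist_force: [-0.2, 0.3, -0.4]
gripper_width: 0.0853
```

{"op": "apply_moves", "data": {
  "linear": [
    [0,0,0],
    [0,0,0],
    [0,0,0],
    [0,0,0],
    [0,0,0],
    [0,0,0],
    [0,0,0],
    [0,0,0],
    [0,0,0],
    [0,0,0]
  ],
  "rotation": [
    [0,0,0],
    [0,0,0],
    [0,0,0],
    [0,0,0],
    [0,0,0],
    [0,0,0],
    [0,0,0],
    [0,0,0],
    [0,0,0],
    [0,0,0]
  ],
  "hand": [255,255,255,255,255,255,255,255,255,255]
}}

```text
t: 36.6
tcp_pos: [0.4762, -0.2138, 0.1765]
orientation: [0.0, 0.759, 0.651, 0.0]
wrist_force: [-1.9, 0.1, 6.0]
gripper_width: 0.0052
```

{"op": "apply_moves", "data": {
  "linear": [
    [0,0,0],
    [0,0,0],
    [0,0,0],
    [0,0,0],
    [0,0,0],
    [0,0,0],
    [0,0,0],
    [0,0,0],
    [0,0,0],
    [0,0,0],
    [0,0,0],
    [0,0,0]
  ],
  "rotation": [
    [0,0,6],
    [0,0,12],
    [0,0,19],
    [0,0,26],
    [0,0,33],
    [0,0,40],
    [0,0,47],
    [0,0,54],
    [0,0,61],
    [0,0,68],
    [0,0,74],
    [0,0,78]
  ],
  "hand": [255,255,255,255,255,255,255,255,255,255,255,255]
}}

```text
t: 37.6
tcp_pos: [0.4764, -0.2141, 0.1765]
orientation: [0.0, 1.0, 0.025, 0.0]
wrist_force: [-1.6, -1.1, 3.4]
gripper_width: 0.0056
```

{"op": "apply_moves", "data": {
  "linear": [
    [0,0,0],
    [0,0,0],
    [0,0,0],
    [0,0,0]
  ],
  "rotation": [
    [0,0,2],
    [0,0,3],
    [0,0,4],
    [0,0,4]
  ],
  "hand": [255,255,255,255]
}}

```text
t: 37.93
tcp_pos: [0.4764, -0.2141, 0.1765]
orientation: [0.0, 1.0, -0.007, 0.0]
wrist_force: [-1.5, -2.4, 5.0]
gripper_width: 0.0054
```

```bash
python3 -c "
from h import *
go([.4765,-.2136,.177],-88.9);print(obs()[0]['torque'])"
```

```text
from [ 0.4764 -0.2141  0.1765] F [-1.5 -2.4  5. ] w 0.0054 t 37.9333 psi -90.77
lin [ 0.1 -0.5 -0.5] rot [ 0.03 -0.02 -1.87]
[-0.465121    0.30902199  0.65538902]
```

Torque about the vertical is 0.65 N·m, well above the spring, so the key is at the start stop. I'll hold, then release.

{"op": "apply_moves", "data": {
  "linear": [
    [0,0,0],
    [0,0,0],
    [0,0,0],
    [0,0,0],
    [0,0,0],
    [0,0,0],
    [0,0,0],
    [0,0,0],
    [0,0,0],
    [0,0,0]
  ],
  "rotation": [
    [0,0,0],
    [0,0,0],
    [0,0,0],
    [0,0,0],
    [0,0,0],
    [0,0,0],
    [0,0,0],
    [0,0,0],
    [0,0,0],
    [0,0,0]
  ],
  "hand": [255,255,255,255,255,255,255,255,255,255]
}}

```text
t: 38.77
tcp_pos: [0.4764, -0.2141, 0.1765]
orientation: [0.0, 1.0, -0.006, 0.0]
wrist_force: [-1.9, -2.3, 4.7]
gripper_width: 0.0049
```

{"op": "apply_moves", "data": {
  "linear": [
    [0,0,0],
    [0,0,0],
    [0,0,0],
    [0,0,0],
    [0,0,0],
    [0,0,0],
    [0,0,-30],
    [0,0,-70],
    [0,0,-110],
    [0,0,-145],
    [0,0,-145],
    [0,0,-145]
  ],
  "rotation": [
    [0,0,0],
    [0,0,0],
    [0,0,0],
    [0,0,0],
    [0,0,0],
    [0,0,0],
    [0,0,0],
    [0,0,0],
    [0,0,0],
    [0,0,0],
    [0,0,0],
    [0,0,0]
  ],
  "hand": [0,0,0,0,0,0,0,0,0,0,0,0]
}}

```text
t: 39.77
tcp_pos: [0.4772, -0.2142, 0.3232]
orientation: [0.001, 1.0, -0.007, 0.002]
wrist_force: [-0.5, -0.4, -0.9]
gripper_width: 0.0854
```

```bash
python3 -c "
from h import *
go([.475,-.24,.32],-8.8)"
```

```text
from [ 0.4772 -0.2142  0.3232] F [-0.5 -0.4 -0.9] w 0.0854 t 39.7667 psi -90.77
lin [-1.8 25.8  3.2] rot [  0.22  -0.12 -81.97]
```

Rotating back to the earlier view pose to check the key angle, door and stop button numerically.

{"op": "apply_moves", "data": {
  "linear": [
    [0,13,3],
    [-2,26,3],
    [-2,26,3],
    [-2,26,3],
    [-2,26,3],
    [-2,26,3],
    [-2,26,3],
    [-2,26,3],
    [-2,26,3],
    [-2,26,3],
    [-2,26,3],
    [-2,26,3]
  ],
  "rotation": [
    [0,0,-7],
    [0,0,-14],
    [0,0,-21],
    [0,0,-28],
    [0,0,-35],
    [0,0,-42],
    [0,0,-49],
    [0,0,-56],
    [0,0,-63],
    [0,0,-70],
    [0,0,-77],
    [0,0,-82]
  ],
  "hand": [0,0,0,0,0,0,0,0,0,0,0,0]
}}

```text
t: 40.77
tcp_pos: [0.4734, -0.2395, 0.3167]
orientation: [-0.001, 0.757, 0.653, -0.0]
wrist_force: [-0.1, -0.4, -0.3]
gripper_width: 0.0853
```

{"op": "apply_moves", "data": {
  "linear": [
    [0,0,0],
    [0,0,0],
    [0,0,0],
    [0,0,0]
  ],
  "rotation": [
    [0,0,0],
    [0,0,0],
    [0,0,0],
    [0,0,0]
  ],
  "hand": [0,0,0,0]
}}

```text
t: 41.1
tcp_pos: [0.4737, -0.2397, 0.3179]
orientation: [-0.0, 0.76, 0.65, -0.0]
wrist_force: [0.8, 0.1, 0.4]
gripper_width: 0.0855
```

```bash
python3 -c "
from m import *
go([.475,-.235,.32],-8.8)
c=cal('wrist');a=snap('wrist','w19');meas(a,c)
g=cv2.cvtColor(a,cv2.COLOR_BGR2GRAY)
u,v=proj('w',[.4763,-.2136,.22],c)[0];u=int(u);v=int(v)
k=(g<45).astype(np.uint8)[v-35:v+40,u-35:u+36]
n,l,s,ce=cv2.connectedComponentsWithStats(k)
i=1+np.argmin([np.hypot(ce[j][0]-35,ce[j][1]-35)+(1e3 if s[j][4]<30 else 0) for j in range(1,n)])
ys,xs=np.nonzero(l==i);P=np.array([ray('w',(x+u-35,y+v-35),.22,c)[:2] for x,y in zip(xs,ys)])
w,V=np.linalg.eigh(np.cov(P.T));d=V[:,1];print('key axis yaw',np.degrees(np.arctan2(d[1],d[0])),'len',np.ptp(P@d),len(P),P.mean(0))
t=snap('top','t19');sc=snap('scene','s19');t0=cv2.imread('pics/t0.png')
for n,(x,y,r) in dict(stop=(390,221,14),jar=(239,216,16),tray=(160,222,20),bottle=(173,122,22)).items():
  print(n,cv2.absdiff(t,t0)[y-r:y+r,x-r:x+r].mean().round(2))
"
```

```text
from [ 0.4737 -0.2397  0.3179] F [0.8 0.1 0.4] w 0.0855 t 41.1 psi -8.89
lin [ 4.8  0.5 -2.1] rot [-0.04 -0.02 -0.09]
door slope deg 0.59 out@0,165 mm [3.29 5.  ] pts 14 res 0.15
front slope deg -0.02 out@0,165 mm [-18.8  -18.85] pts 13 res 0.79
key axis yaw -143.5083368301423 len 0.04773986537745045 336 [ 0.47749639 -0.21188061]
stop 85.68
jar 1.66
tray 6.54
bottle 1.62
```

```bash
python3 -c "
from station import manip
print(manip.finish_job())"
```

```text
the job is handed in; nothing more can be done
None
```

The guard door is back on both hinge pins and pushed shut. After that I turned the key to start, held it for about a second and let it spring back to run. I handed the job in at about 41 s, with the gripper clear of everything. The hand-in reports no verdict.

**Last checks**
- **Door:** the top edge measures 0.6° from parallel to the mixer's front. That is about what I read with the door pressed hard on its stops (0.5°).
- **Key at start:** before release it was held at its end stop, with 0.65 N·m on the tool against a spring of at most 0.12 N·m.
- **Key at run:** after release the head stood 44.6° (0.78 rad) clockwise of off, against 0.8 rad for run.
- **Jar and bottle:** unchanged in the top view.
- **Stop button and tray:** not fully confirmed. The arm hid the button in the last top view, and I didn't compare it in the last wrist picture. The image change at the tray was small and is probably the door's missing shadow. I did not reach for either one.

**What went wrong on the way**
- **First grasp:** it closed on top of the door's edge with about 5 N, because the fingertips sit roughly 27 mm behind the reported TCP. I went deeper and gripped it properly.
- **Closing the door:** two pushes left the door 1.5–2° ajar, and so did a slow release. Drawing the fingers outward seems to have brought the door with them. It stayed shut once I lifted them straight up. This was all settled before I touched the key.

The highest wrist force I saw was about 21 N.

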